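# Make up two drawing kits on the oak table

## Task

Make up two drawing kits from the stock on the table: put the red crayon and the white eraser in the turquoise bowl, and in the aluminium tin put the yellow and the black crayon together in the wider compartment and the blue sharpener in the narrower one. The crayons and the sharpener must all be left standing upright. Leave the green eraser and the potted plant where they are.

Things in the scene. Friction and masses are not known exactly. Their poses are not given: they have to be found in the camera images.
- red_mid (a point): Red crayon, a stubby round stick standing on its flat foot: 28 mm diameter, 60 mm tall, straight-sided up to 47 mm and then a short cone to a blunt tip, two thin pale bands, about 38 g. This point is on its axis at half height, 30 mm above its foot; z is up along the axis. It can tip over if bumped.
- yellow_mid (a point): Yellow crayon, a stubby round stick standing on its flat foot: 28 mm diameter, 60 mm tall, straight-sided up to 47 mm and then a short cone to a blunt tip, two thin pale bands, about 38 g. This point is on its axis at half height, 30 mm above its foot; z is up along the axis. It can tip over if bumped.
- black_mid (a point): Black crayon, a stubby round stick standing on its flat foot: 28 mm diameter, 60 mm tall, straight-sided up to 47 mm and then a short cone to a blunt tip, two thin pale bands, about 38 g. This point is on its axis at half height, 30 mm above its foot; z is up along the axis. It can tip over if bumped.
- white_eraser_mid (a point): White eraser, a block 48 (x) by 24 (y) by 24 (z) mm lying flat, about 35 g. This point is its centre, 12 mm above the table; x runs along its length, z up.
- green_eraser_mid (a point): Green eraser, same block as the white one (48 by 24 by 24 mm); it stays where it is. This point is its centre, x along its length.
- sharpener_mid (a point): Blue drum-shaped pencil sharpener with a grey top band and a small dark hole in its flat top, a cylinder 32 mm in diameter and 54 mm tall standing upright, about 45 g. This point is on its axis at half height, 27 mm above its foot; z is up.
- bowl: Turquoise ceramic bowl, round, wide and shallow, 176 mm across the rim and 38 mm high, fixed to the table. Walls 5 mm thick, flaring outward; flat inner floor about 130 mm across, 6 mm above the table. The origin is the centre of its underside, on the table; z is up.
- tin: Open aluminium tin, 116 (x) by 139 (y) by 16 mm high, fixed, any yaw. Walls and floor 3 mm thick. A dark divider, 3 mm thick, 14 mm high, runs along x at y = +5 mm: the wider compartment (inside 110 by 70 mm) spans y = -66.5 to +3.5, centre -31.5 mm; the narrower (110 by 60 mm) spans y = +6.5 to +66.5, centre +36.5 mm. Origin: centre of its underside, on the table; z up.
- plant: Loose small succulent in a terracotta pot, 84 mm across and 90 mm high, 0.45 kg. A bystander. The origin is the centre of its underside.

How it is judged:
By the outcome, as a careful person would: the job done as asked, in the order asked, and still so for the second after the job is handed in, with the robot touching nothing.
It also fails if it takes over 125 s, if anything falls off the work surface, if the arm or the gripper's body presses on something with over 40 N, if the wrist force passes 120 N, or if a joint passes its speed limit or range.

## Robot

A 6-joint arm with a two-finger parallel gripper is mounted at the origin on the work surface. World frame = base frame: x ahead of the robot, y to its left, z up, the work surface at z = 0. Lengths are in m, angles in rad, forces in N, time in s.
With the tool pointing down it reaches from about 0.35 to 0.775 m from the base axis. Payload 5.5 kg.
Tool frame: the origin (TCP) lies at the very end of the fingers, on their centre line; the grasp point (between the pads) lies 19 mm behind it; x points along the fingers, y is the direction in which the jaws open and shut, and the axes are right-handed (so a half turn about x gives the same grasp; the last joint's range is limited). The gripper opens to 85 mm and grips with 20 to 120 N. Pads are 22 mm wide; open, the fingers measure 114 mm over their backs; the gripper's body (76 mm by 85 mm) begins 54 mm behind the grasp point. The pads swing forward as they close: fully open they stand 13 mm farther back than shut.
Start: joints at [1.083, 0.313, 0.046, 1.304, 0, 1.431], TCP at [0.196, 0.541, 0.202] pointing down, gripper open.
Joint ranges: [-2.76, 2.76], [-0.86, 1.69], [-1.03, 1.26], [-2.2, 2.34], [-1.47, 1.5], [-3.14, 3.14]. Speed limits (rad/s): [2.57, 2.57, 3.14, 3.14, 3.14, 3.14].

## Interface

Orientations are given as a unit quaternion [w, x, y, z].
In Python, from workcell import readout, cams, env, finder gives the robot as it stands.
- The arm moves only by the tool drive_tool, never from a script. Its argument "moves" is a list that holds one entry, the list of rows, each a list of 7 numbers: the shift along the tool's x, y, z in m, then the turn, a rotation vector about the tool's x, y, z in rad, then the closure in counts, from 0 (fully open) to 255 (shut). A call has exactly 5 rows; each row is the pose to reach, as a shift and turn from the pose measured when the call began, along the tool's axes at that moment; what a row does not reach only later rows make up. A row lasts 1/8 s, in which the tool goes at most 62.5 mm and 10.7 degrees, less where a joint would pass 70% of its speed; a pose out of reach is approached as far as the arm can. A call with a gripper value outside its range is refused whole. The fingers move at their own pace and stop on an object; "squeeze" is the grip in N (left out, the last holds). Time passes only in rows, so rows that repeat a pose let the fingers close, or fill a call up. It gives the time, the measured TCP pose, the force and the opening at its end, in the units of the state.
- readout.get_state(): the state, without advancing time (a new reading comes with each control period).
- cams.read_camera(name): name is "scene" or "top" or "wrist"; returns the picture (384x512x3 uint8, blue, green, red); there is no depth.
- cams.camera_params(name): a dict with "mtx" (3x3 intrinsics, pixels), "R" (3x3) and "t" (3): a world point X has camera coordinates R X + t; the wrist camera has in their place "mount" (4x4, takes a point from camera to tool coordinates, whose origin is the TCP and whose axes are the tool frame's). Camera axes: x right, y down, z forward; pixel columns grow to the right and rows downward; lengths in m; the calibration is good to about 2 mm. The wrist camera is an equidistant fisheye: a pixel r from the principal point sees the ray r / f radians off the axis. A picture is of the moment at which its call begins: read the wrist's pose just before it. camera_params takes no time and is no camera call.
- env.hand_in(): hands the job in, once; it reports no verdict.
Trained networks look in the newest picture that a camera, given by its name, has taken for a name from the list of things; names that differ only in an ending like _2 or _b are one class to them, and where a whole thing is asked for, a point or a joint stands for the part that bears it (a point fixed in the world has none). Each returns a list of dicts, best first, with "conf" (0 to 1); they miss things now and then, are a little off and sometimes report something else, mostly with a low value. They report only what shows in the picture. A call takes as long as a camera call.
- finder.regions_of(camera, name): "pixels" (384x512 bool, what is visible of it) and "point" ([column, row] in pixels, amid what is visible of it).
The state is a dict: "clock": time; "joint_pos": joint angles; "qvel": joint speeds; "tau": joint torques, N m; "tcp_pos": TCP position; "orientation": TCP orientation; "wrist_force": force on the tool from outside, world axes, zero at the start; "ft_torque": the same for the moment, N m; "finger_gap": finger opening in m.
Only numpy, scipy, OpenCV 4.12 (cv2) and the standard library are available. Lean on these libraries where they do the work, as an engineer would, in place of code of your own. Each camera call takes 0.05 s, during which the arm holds its last target.

## Working session

There is one attempt and no reset: what is moved stays moved. The work goes in short steps, Python scripts to look and compute and a tool call to move; the robot and the scene stay as the last step left them, time stands still between calls to the robot, and variables do not carry over. Pictures are saved under pics/ and viewed, and the job is handed in when it is done.

Besides the shell and the picture viewer there is one more tool, called after "Request:" as name(argument=value, ...) on one line, values as JSON. drive_tool: Moves the arm, as the interface text tells. Its arguments: {"type":"object","properties":{"moves":{"type":"array"},"squeeze":{"type":"number"}},"required":["moves"]}

```bash
ls; mkdir -p pics
python3 - <<'E'
from workcell import readout,cams
import cv2
print(readout.get_state())
for n in("scene","top","wrist"):
    cv2.imwrite(f"pics/a_{n}.png",cams.read_camera(n)); print(n,cams.camera_params(n))
E
```

```text
pics
{'clock': 0.0, 'joint_pos': array([ 1.08339840e+00,  3.14013273e-01,  4.49884384e-02,  1.30359429e+00,
       -3.11558897e-05,  1.43117497e+00]), 'qvel': array([0.00023625, 0.00030606, 0.00010985, 0.00303674, 0.00057207,
       0.00173941]), 'tau': array([ 2.95657883e-04, -4.80623746e+01,  2.98536873e+01,  1.93281274e-02,
       -1.47276805e-04,  4.16292067e-08]), 'tcp_pos': array([0.19573112, 0.54006727, 0.20110546]), 'orientation': array([ 0.69625469,  0.12172237,  0.69663123, -0.12295525]), 'wrist_force': array([ 0.26173421,  0.17190371, -0.44278817]), 'ft_torque': array([0.02611811, 0.04835798, 0.03103135]), 'finger_gap': 0.08517672206586609}
scene {'mtx': array([[378.13807543,   0.        , 259.71988185],
       [  0.        , 378.13807543, 193.89507766],
       [  0.        ,   0.        ,   1.        ]]), 'R': array([[ 0.74459438,  0.66751415,  0.00201991],
       [ 0.5451938 , -0.60639771, -0.57883119],
       [-0.38515314,  0.43209569, -0.8154449 ]]), 't': array([-0.4523894 , -0.31071113,  1.10443604])}
top {'mtx': array([[366.36951891,   0.        , 262.09884145],
       [  0.        , 366.36951891, 190.44605234],
       [  0.        ,   0.        ,   1.        ]]), 'R': array([[ 0.01343999, -0.9998557 ,  0.01038924],
       [-0.99232357, -0.01461475, -0.12280204],
       [ 0.12293616, -0.00865903, -0.9923768 ]]), 't': array([-0.01703218,  0.63177751,  0.85195906])}
wrist {'mtx': array([[297.31863964,   0.        , 256.94361242],
       [  0.        , 297.31863964, 192.59106402],
       [  0.        ,   0.        ,   1.        ]]), 'mount': array([[ 1.32082028e-04, -2.68157161e-01,  9.63375171e-01,
        -1.72584955e-01],
       [ 9.99998901e-01,  1.45818164e-03,  2.68784139e-04,
        -9.70083658e-04],
       [-1.47685238e-03,  9.63374076e-01,  2.68157059e-01,
        -6.75261431e-02],
       [ 0.00000000e+00,  0.00000000e+00,  0.00000000e+00,
         1.00000000e+00]])}
```

View pics/a_top.png

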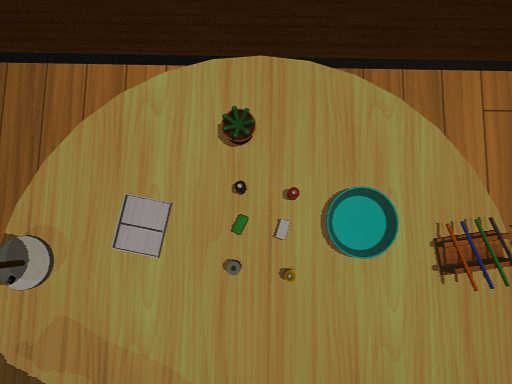

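View pics/a_scene.png

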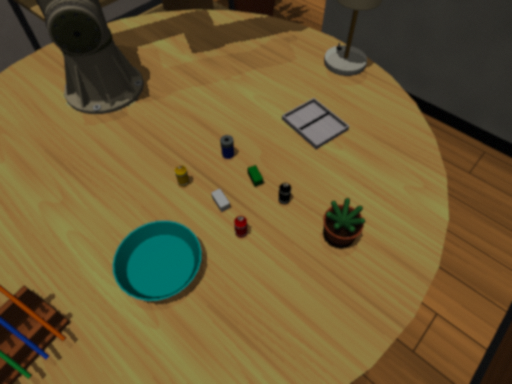

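View pics/a_wrist.png

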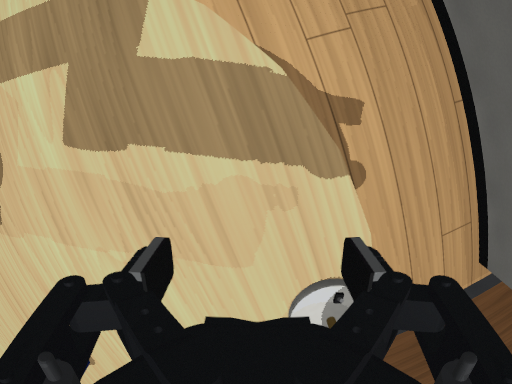

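```bash
cat > h.py <<'E'
import numpy as np,cv2
from scipy.optimize import least_squares
from scipy.spatial.transform import Rotation as Ro
from workcell import readout,cams,finder
th=np.linspace(0,2*np.pi,40,endpoint=False)
def ring(r,z): return np.c_[r*np.cos(th),r*np.sin(th),0*th+z]
box=np.array([[x,y,z] for x in(-.024,.024) for y in(-.012,.012) for z in(0,.024)])
tin=np.array([[x,y,z] for x in(-.058,.058) for y in(-.0695,.0695) for z in(0,.016)])
cray=np.r_[ring(.014,0),ring(.014,.047),ring(.005,.06)]
M={"red_mid":cray,"yellow_mid":cray,"black_mid":cray,"white_eraser_mid":box,"green_eraser_mid":box,
"sharpener_mid":np.r_[ring(.016,0),ring(.016,.054)],"bowl":np.r_[ring(.07,0),ring(.088,.038)],"tin":tin}
def proj(n,X):
    P=cams.camera_params(n); c=X@P["R"].T+P["t"]; u=c@P["mtx"].T; return u[:,:2]/u[:,2:]
def place(m,p): 
    c,s=np.cos(p[2]),np.sin(p[2]); return m@np.array([[c,s,0],[-s,c,0],[0,0,1]])+[p[0],p[1],0]
def hullimg(n,X):
    im=np.zeros((384*4,512*4),np.uint8); h=cv2.convexHull(((proj(n,X)+.5)*4).astype(np.float32)); cv2.fillConvexPoly(im,h.round().astype(int),1); return im
def moms(im):
    m=cv2.moments(im.astype(np.uint8),True); a=m['m00']; return np.array([m['m10']/a,m['m01']/a]),np.array([[m['mu20'],m['mu11']],[m['mu11'],m['mu02']]])/a,a
def ground(n,uv,z):
    P=cams.camera_params(n); d=P["R"].T@np.linalg.solve(P["mtx"],[uv[0],uv[1],1]); o=-P["R"].T@P["t"]; return o+d*(z-o[2])/d[2]
def find(name,cs=("top","scene"),maxn=1):
    out={}
    for n in cs:
        r=finder.regions_of(n,name)
        if r: out[n]=r[0]
    return out
E
python3 - <<'E'
from h import *
import pickle
D={}
for n in ("top","scene"):
    cv2.imwrite(f"pics/b_{n}.png",cams.read_camera(n))
for k in list(M)+["plant"]:
    D[k]=find(k)
    for n,r in D[k].items():
        c,_,a=moms(r["pixels"]); print(k,n,round(r["conf"],2),c.round(1),a,ground(n,c,.02)[:2].round(4))
pickle.dump(D,open("D.pkl","wb"))
E
```

```text
red_mid scene 0.7 [240.3 225.4] 240.0 [ 0.6246 -0.0815]
yellow_mid top 0.54 [290.  274.8] 141.0 [ 0.4298 -0.0785]
black_mid scene 0.5 [284.  192.7] 239.0 [0.6391 0.0476]
white_eraser_mid top 0.62 [282.5 228.8] 196.0 [ 0.5403 -0.0597]
white_eraser_mid scene 0.52 [220.1 199.9] 275.0 [ 0.5451 -0.0639]
green_eraser_mid top 0.73 [240.2 187.1] 116.0 [0.6418 0.0463]
green_eraser_mid scene 0.8 [254.5 174.9] 223.0 [0.5543 0.0409]
sharpener_mid top 0.7 [362.7 222.3] 4124.0 [ 0.5589 -0.2572]
sharpener_mid scene 0.54 [226.8 146. ] 287.0 [0.4409 0.0626]
bowl top 0.65 [141.7 225.3] 2755.0 [0.544  0.2852]
bowl scene 0.94 [156.5 259.8] 5579.0 [ 0.554  -0.2533]
tin top 0.86 [141.6 225.3] 2787.0 [0.544  0.2853]
tin scene 0.71 [314.4 122.5] 1856.0 [0.5535 0.2757]
plant top 0.9 [238.8 125. ] 1009.0 [0.8009 0.0532]
plant scene 0.85 [342.2 223.9] 1576.0 [0.7853 0.0679]
```

```bash
cat > fit.py <<'E'
from h import *
import pickle
E={"top":dict(red_mid=(292,193),yellow_mid=(290,274),black_mid=(240,187),white_eraser_mid=(283,229),green_eraser_mid=(240,224),sharpener_mid=(233,267),bowl=(362,222),tin=(142,225)),
"scene":dict(red_mid=(240,226),yellow_mid=(182,175),black_mid=(285,192),white_eraser_mid=(220,200),green_eraser_mid=(255,175),sharpener_mid=(227,146),bowl=(158,260),tin=(315,123))}
masks={k:{} for k in M}
for n in("top","scene"):
    for k in M:
        for r in finder.regions_of(n,k):
            c,_,a=moms(r["pixels"])
            for j,e in E[n].items():
                if np.hypot(*(c-e))<8 and (n not in masks[j]): masks[j][n]=(r["pixels"],r["conf"])
pickle.dump(masks,open("masks.pkl","wb"))
for k in M:
    ms=masks[k]
    if not ms: print(k,"none"); continue
    obs={n:moms(v[0]) for n,v in ms.items()}
    rd=not(k in("tin",) or "eraser" in k)
    def f(p,names=None):
        o=[]
        for n in (names or obs):
            c,S,a=moms(hullimg(n,place(M[k],p))); c=(c-1.5)/4; c=c
            S=S/16
            o+=list(c-obs[n][0])
            if not rd: 
                s=np.sqrt(np.trace(obs[n][1])); o+=[(S[0,0]-obs[n][1][0,0])/s,(S[1,1]-obs[n][1][1,1])/s,(S[0,1]-obs[n][1][0,1])/s]
        return np.array(o)
    n0=list(obs)[0]; g=ground(n0,obs[n0][0],.02)
    best=None
    for y0 in ([0] if rd else np.arange(0,np.pi,np.pi/4)):
        s=least_squares(f,[g[0],g[1],y0],diff_step=None,x_scale=[.01,.01,.2],method="trf",jac=lambda p:np.array([(f(p+d)-f(p-d))/(2*abs(d).sum()) for d in np.diag([.003,.003,.06])]).T)
        if best is None or s.cost<best.cost: best=s
    print(k,list(obs),[v[1].round(2) if hasattr(v[1],'round') else v[1] for v in ms.values()],best.x.round(4),"res",best.fun.round(2), {n:(obs[n][2],moms(hullimg(n,place(M[k],best.x)))[2]/16) for n in obs})
E
python3 fit.py
```

```text
Traceback (most recent call last):
  File "fit.py", line 30, in <module>
    s=least_squares(f,[g[0],g[1],y0],diff_step=None,x_scale=[.01,.01,.2],method="trf",jac=lambda p:np.array([(f(p+d)-f(p-d))/(2*abs(d).sum()) for d in np.diag([.003,.003,.06])]).T)
  File "fit.py", line 21, in f
    c,S,a=moms(hullimg(n,place(M[k],p))); c=(c-1.5)/4; c=c
          ~~~~^^^^^^^^^^^^^^^^^^^^^^^^^^
  File "h.py", line 19, in moms
    m=cv2.moments(im.astype(np.uint8),True); a=m['m00']; return np.array([m['m10']/a,m['m01']/a]),np.array([[m['mu20'],m['mu11']],[m['mu11'],m['mu02']]])/a,a
                                                                          ~~~~~~~~^~
ZeroDivisionError: float division by zero
```

```bash
python3 - <<'E'
s=open("fit.py").read()
a,b=s.split("pickle.dump(masks")
b="pickle.dump(masks"+b
s2="from h import *\nimport pickle\nmasks=pickle.load(open('masks.pkl','rb'))\n"+b.split("\n",1)[1]
s2=s2[:s2.index("    n0=list")]
s2=s2.replace("c,S,a=moms(hullimg(n,place(M[k],p))); c=(c-1.5)/4; c=c\n            S=S/16","c,S,a=pm(n,p if not rd else [*p,0])")
s2=s2.replace("    def f(p","    def pm(n,p):\n        h=cv2.convexHull((proj(n,place(M[k],p))*16).astype(np.float32)); m=cv2.moments(h); a=m['m00']; return np.array([m['m10'],m['m01']])/a/16,np.array([[m['mu20'],m['mu11']],[m['mu11'],m['mu02']]])/a/256,a/256\n    def f(p")
s2+='''
    n0=list(obs)[0]; g=ground(n0,obs[n0][0],.02); best=None
    for names in [None]+[[n] for n in obs]:
      best=None
      for y0 in ([0] if rd else np.arange(0,np.pi,np.pi/4)):
        x0=[g[0],g[1]]+([] if rd else [y0])
        s=least_squares(f,x0,x_scale=[.01,.01]+([] if rd else [.2]),args=(names,),diff_step=1e-3)
        if best is None or s.cost<best.cost: best=s
      print(k,names,best.x.round(4),"res",best.fun.round(2),{n:(round(v[1],2),obs[n][2],round(pm(n,best.x if not rd else [*best.x,0])[2])) for n,v in ms.items()} if names is None else "")
'''
open("fit2.py","w").write(s2)
E
python3 fit2.py
```

```text
red_mid None [ 0.6266 -0.0833] res [-0. -0.] {'scene': (0.7, 240.0, 264)}
red_mid ['scene'] [ 0.6266 -0.0833] res [-0. -0.] 
yellow_mid None [ 0.4307 -0.0778] res [ 0. -0.] {'top': (0.54, 141.0, 139)}
yellow_mid ['top'] [ 0.4307 -0.0778] res [ 0. -0.] 
black_mid None [0.6409 0.0455] res [ 0.2  -0.02  0.1  -0.19] {'top': (0.73, 116.0, 130), 'scene': (0.5, 239.0, 247)}
black_mid ['top'] [0.6408 0.046 ] res [-0.  0.] 
black_mid ['scene'] [0.641  0.0449] res [-0. -0.] 
white_eraser_mid None [ 0.5404 -0.0602  2.8443] res [ 0.1  -0.01  0.14  0.17 -0.1   0.05 -0.1   0.21  0.24  0.17] {'top': (0.62, 196.0, 203), 'scene': (0.52, 275.0, 289)}
white_eraser_mid ['top'] [ 0.5403 -0.06    2.8606] res [-0.    0.    0.11  0.2  -0.05] 
white_eraser_mid ['scene'] [ 0.5404 -0.0605  2.8377] res [-0.   -0.01  0.17  0.27  0.16] 
green_eraser_mid None [ 0.5511  0.0448 -0.4108] res [-0.16  0.43  0.44  1.05 -0.19  0.21  0.49  0.38  0.93  0.18] {'top': (0.46, 160.0, 202), 'scene': (0.8, 223.0, 267)}
green_eraser_mid ['top'] [0.5522 0.0444 2.6741] res [ 0.01 -0.01  0.63  0.86 -0.33] 
green_eraser_mid ['scene'] [ 0.5497  0.0456 -0.3796] res [-0.   -0.03  0.52  0.8   0.24] 
sharpener_mid None [0.4441 0.0572] res [-0. -0.] {'scene': (0.24, 301.0, 291)}
sharpener_mid ['scene'] [0.4441 0.0572] res [-0. -0.] 
bowl None [ 0.5595 -0.2519] res [-0.13 -0.11 -0.14 -0.01] {'top': (0.7, 4124.0, 4151), 'scene': (0.94, 5579.0, 5673)}
bowl ['top'] [ 0.5592 -0.2522] res [-0.  0.] 
bowl ['scene'] [ 0.5597 -0.2517] res [ 0. -0.] 
tin None [0.5451 0.2882 1.3438] res [ 0.01  0.13  0.19  0.09 -0.18  0.12  0.09  0.29  0.13  0.04] {'top': (0.65, 2755.0, 2780), 'scene': (0.71, 1856.0, 1890)}
tin ['top'] [0.5453 0.2883 1.4004] res [ 0.   -0.    0.1   0.17 -0.02] 
tin ['scene'] [0.5445 0.2884 1.3029] res [-0.   -0.02  0.11  0.21  0.05]
```

Run:
```python
from h import *
im=cv2.imread("pics/b_top.png"); im2=cv2.imread("pics/b_scene.png")
def ov(im,n,x,y,w,h,s,yaw):
    c=cv2.resize(im[y:y+h,x:x+w],None,fx=s,fy=s,interpolation=cv2.INTER_CUBIC)
    p=[.5451,.2882,yaw]
    for seg in ([[-.058,-.0695,.016],[.058,-.0695,.016],[.058,.0695,.016],[-.058,.0695,.016],[-.058,-.0695,.016]],[[-.055,.005,.014],[.055,.005,.014]]):
        u=(proj(n,place(np.array(seg),p))+.5-[x,y])*s
        cv2.polylines(c,[u.round().astype(int)],False,(0,0,255),1)
    return c
a=ov(im,"top",105,185,75,80,5,1.36); b=ov(im2,"scene",275,90,80,64,5,1.36)
b=cv2.copyMakeBorder(b,0,400-320,0,0,cv2.BORDER_CONSTANT)
cv2.imwrite("pics/c.png",np.hstack([a,b]))
```

```text
(no output)
```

View pics/c.png

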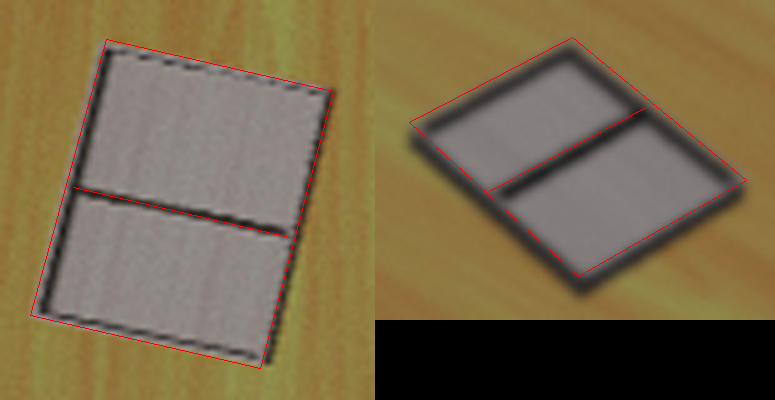

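```bash
cat > plan.py <<'E'
from h import *
def st():
    s=readout.get_state(); R=Ro.from_quat(np.r_[s["orientation"][1:],s["orientation"][0]]); return s,R
def plan(rows):
    """rows: x,y,z,jaw yaw"""
    s,R=st(); y=R.as_matrix()[:,1]; a=np.arctan2(y[1],y[0])
    print("t",round(s["clock"],2),"tcp",s["tcp_pos"].round(4),"yaw",round(a,3),"j6",s["joint_pos"][5].round(2),"gap",round(s["finger_gap"],4),"F",s["wrist_force"].round(1),"x",R.as_matrix()[:,0].round(3))
    for x,yy,z,b in rows:
        b=a+(b-a+np.pi/2)%np.pi-np.pi/2
        Rt=Ro.from_matrix(np.array([[0,np.cos(b),np.sin(b)],[0,np.sin(b),-np.cos(b)],[-1,0,0]]))
        d=R.inv().apply(np.array([x,yy,z])-s["tcp_pos"]); r=(R.inv()*Rt).as_rotvec()
        print([float(v) for v in np.r_[d.round(3),r.round(3)]])
if __name__=="__main__":
    import sys; plan(eval(sys.argv[1]))
E
python3 plan.py "[(.627,-.083,.12,1.57),(.627,-.083,.012,1.57)]"
```

```text
t 1.95 tcp [0.196  0.5406 0.202 ] yaw 1.223 j6 1.43 gap 0.0856 F [ 0.2  0.6 -0.1] x [ 0.  0. -1.]
[0.082, -0.439, 0.618, -0.347, 0.0, -0.0]
[0.19, -0.439, 0.618, -0.347, 0.0, -0.0]
```

Request:
drive_tool(moves=[[[0.03,-0.439,0.618,-0.347,0,0,90],[0.03,-0.439,0.618,-0.347,0,0,90],[0.03,-0.439,0.618,-0.347,0,0,90],[0.03,-0.439,0.618,-0.347,0,0,90],[0.03,-0.439,0.618,-0.347,0,0,90]]], squeeze=30)

```text
clock: 2.58
tcp_pos: [0.372, 0.2865, 0.1901]
orientation: [0.707, 0.0, 0.707, 0.0]
wrist_force: [0.4, 0.8, 0.5]
finger_gap: 0.0553
```

```bash
python3 plan.py "[(.627,-.083,.13,1.57),(.627,-.083,.012,1.57)]"
```

```text
t 2.58 tcp [0.372  0.2865 0.1901] yaw 1.57 j6 0.49 gap 0.0553 F [0.4 0.8 0.5] x [ 0.001  0.001 -1.   ]
[0.06, -0.369, 0.255, 0.0, 0.001, -0.001]
[0.178, -0.37, 0.255, 0.0, 0.001, -0.001]
```

Request:
drive_tool(moves=[[[0.06,-0.369,0.255,0,0,0,90],[0.06,-0.369,0.255,0,0,0,90],[0.06,-0.369,0.255,0,0,0,90],[0.06,-0.369,0.255,0,0,0,90],[0.06,-0.369,0.255,0,0,0,90]]])

```text
clock: 3.2
tcp_pos: [0.5481, 0.0312, 0.1488]
orientation: [0.708, 0.0, 0.706, 0.0]
wrist_force: [0.8, 0.9, 0.5]
finger_gap: 0.0551
```

Request:
drive_tool(moves=[[[0.015,-0.1,0.07,0,0,0,90],[0.015,-0.1,0.07,0,0,0,90],[0.015,-0.1,0.07,0,0,0,90],[0.015,-0.1,0.07,0,0,0,90],[0.015,-0.1,0.07,0,0,0,90]]])

```text
clock: 3.82
tcp_pos: [0.6175, -0.0675, 0.1343]
orientation: [0.708, 0.0, 0.706, 0.001]
wrist_force: [0.0, 0.4, -0.2]
finger_gap: 0.0553
```

```bash
python3 plan.py "[(.627,-.083,.13,1.57),(.627,-.083,.012,1.57)]"
python3 - <<'E'
from h import *
cv2.imwrite("pics/d.png",cams.read_camera("wrist"))
E
```

```text
t 3.83 tcp [ 0.6175 -0.0675  0.1343] yaw 1.572 j6 -0.24 gap 0.0553 F [ 0.   0.4 -0.2] x [ 0.002  0.001 -1.   ]
[0.004, -0.016, 0.009, 0.002, 0.002, -0.001]
[0.122, -0.016, 0.009, 0.002, 0.002, -0.001]
```

View pics/d.png

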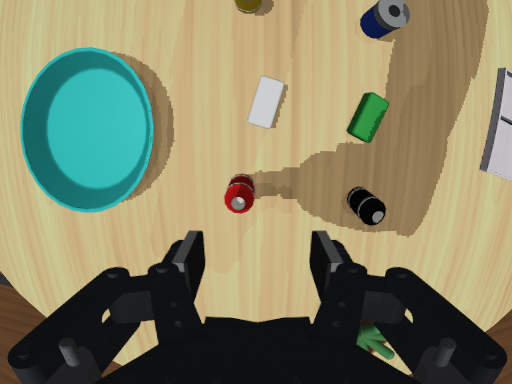

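```bash
cat >> h.py <<'E'
def wproj(X,s):
    P=cams.camera_params("wrist"); R=Ro.from_quat(np.r_[s["orientation"][1:],s["orientation"][0]])
    t=R.inv().apply(X-s["tcp_pos"]); Mi=np.linalg.inv(P["mount"]); c=t@Mi[:3,:3].T+Mi[:3,3]
    r=np.hypot(c[:,0],c[:,1]); a=np.arctan2(r,c[:,2]); f=P["mtx"][0,0]
    return np.c_[c[:,0]/r,c[:,1]/r]*(f*a)[:,None]+P["mtx"][:2,2]
E
python3 - <<'E'
from h import *
s=readout.get_state(); im=cv2.imread("pics/d.png")
O=dict(red_mid=(.6266,-.0833,0),black_mid=(.6409,.0455,0),white_eraser_mid=(.5404,-.0602,2.85),green_eraser_mid=(.551,.045,-.41),sharpener_mid=(.4441,.0572,0),yellow_mid=(.4307,-.0778,0),bowl=(.5595,-.2519,0))
im=cv2.resize(im,None,fx=1.5,fy=1.5)
for k,p in O.items():
    h=cv2.convexHull(wproj(place(M[k],p),s).astype(np.float32)); cv2.polylines(im,[((h+.5)*1.5).round().astype(int)],True,(255,0,255),1)
cv2.imwrite("pics/e.png",im)
E
```

```text
(no output)
```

View pics/e.png

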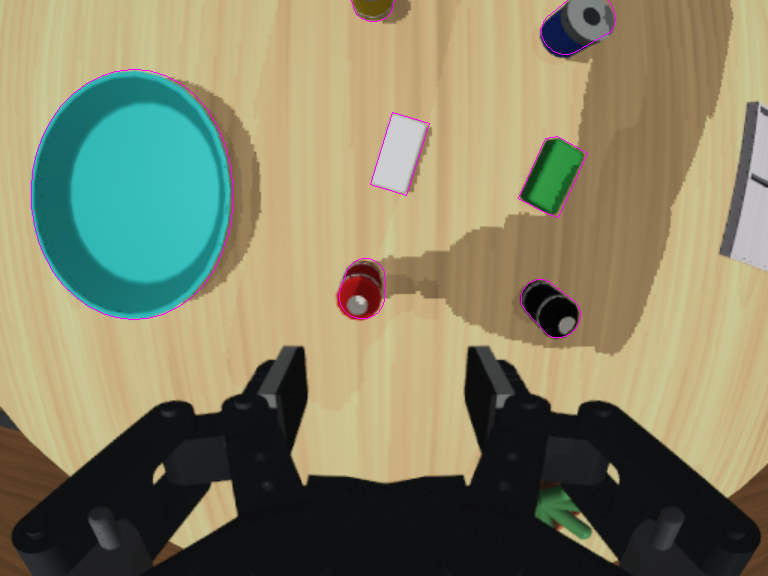

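The wrist overlay agrees with all fitted poses: red at (360,290) on its outline, eraser at (400,155), bowl at (132,195). Now descending on red.

Request:
drive_tool(moves=[[[0.01,-0.016,0.009,0,0.002,0,90],[0.05,-0.016,0.009,0,0.002,0,90],[0.09,-0.016,0.009,0,0.002,0,90],[0.122,-0.016,0.009,0,0.002,0,90],[0.122,-0.016,0.009,0,0.002,0,90]]])

```text
clock: 4.5
tcp_pos: [0.6243, -0.0828, 0.0093]
orientation: [0.705, 0.0, 0.709, 0.001]
wrist_force: [-0.5, -0.4, 0.5]
finger_gap: 0.0556
```

```bash
python3 plan.py "[(.627,-.083,.012,1.57)]"
```

```text
t 4.5 tcp [ 0.6243 -0.0828  0.0093] yaw 1.572 j6 -0.26 gap 0.0556 F [-0.5 -0.4  0.5] x [-0.006  0.002 -1.   ]
[-0.003, -0.0, 0.003, 0.002, -0.006, -0.002]
```

Request:
drive_tool(moves=[[[-0.003,0,0.003,0,-0.006,0,90],[-0.003,0,0.003,0,-0.006,0,200],[-0.003,0,0.003,0,-0.006,0,200],[-0.003,0,0.003,0,-0.006,0,200],[-0.003,0,0.003,0,-0.006,0,200]]], squeeze=30)

```text
clock: 5.12
tcp_pos: [0.6288, -0.0833, 0.0142]
orientation: [0.708, -0.0, 0.706, 0.001]
wrist_force: [-0.8, -0.2, 6.8]
finger_gap: 0.0256
```

```bash
python3 plan.py "[(.627,-.083,.11,1.57),(.588,-.252,.11,1.57)]"
```

```text
t 5.12 tcp [ 0.6288 -0.0833  0.0142] yaw 1.572 j6 -0.26 gap 0.0256 F [-0.8 -0.2  6.8] x [ 0.004  0.001 -1.   ]
[-0.096, 0.0, -0.001, 0.002, 0.004, -0.001]
[-0.096, -0.169, -0.041, 0.002, 0.004, -0.001]
```

Request:
drive_tool(moves=[[[-0.01,0,0,0,0.004,0,200],[-0.05,0,0,0,0.004,0,200],[-0.096,0,0,0,0.004,0,200],[-0.096,-0.05,-0.01,0,0.004,0,200],[-0.096,-0.1,-0.025,0,0.004,0,200]]])

```text
clock: 5.75
tcp_pos: [0.6044, -0.1841, 0.1116]
orientation: [0.708, -0.001, 0.706, 0.001]
wrist_force: [-0.6, -0.5, -0.8]
finger_gap: 0.0252
```

```bash
python3 plan.py "[(.588,-.252,.11,1.57),(.588,-.252,.02,1.57)]"
python3 - <<'E'
from h import *
cv2.imwrite("pics/f.png",cams.read_camera("wrist"))
E
```

```text
t 5.75 tcp [ 0.6044 -0.1841  0.1116] yaw 1.574 j6 -0.43 gap 0.0252 F [-0.6 -0.5 -0.8] x [ 0.002  0.    -1.   ]
[0.002, -0.068, -0.017, 0.004, 0.002, -0.0]
[0.092, -0.068, -0.017, 0.004, 0.002, -0.0]
```

View pics/f.png

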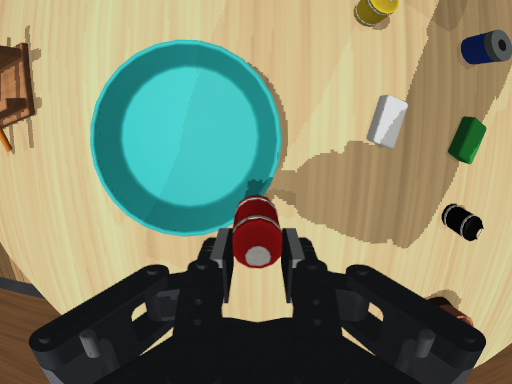

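Red is held upright between the pads at (256,232), off the table.

Request:
drive_tool(moves=[[[0.002,-0.04,-0.01,0,0.002,0,200],[0.002,-0.068,-0.017,0,0.002,0,200],[0.03,-0.068,-0.017,0,0.002,0,200],[0.06,-0.068,-0.017,0,0.002,0,200],[0.075,-0.068,-0.017,0,0.002,0,200]]])

```text
clock: 6.42
tcp_pos: [0.5837, -0.2584, 0.0347]
orientation: [0.705, 0.0, 0.709, -0.002]
wrist_force: [-0.1, 0.3, -0.1]
finger_gap: 0.0254
```

```bash
python3 plan.py "[(.588,-.252,.03,1.57),(.588,-.252,.021,1.57)]"
```

```text
t 6.42 tcp [ 0.5837 -0.2584  0.0347] yaw 1.568 j6 -0.54 gap 0.0254 F [-0.1  0.3 -0.1] x [-0.005 -0.002 -1.   ]
[0.005, 0.006, 0.004, -0.002, -0.005, 0.002]
[0.014, 0.006, 0.004, -0.002, -0.005, 0.002]
```

Request:
drive_tool(moves=[[[0.003,0.006,0.004,0,-0.005,0.002,200],[0.007,0.006,0.004,0,-0.005,0.002,200],[0.01,0.006,0.004,0,-0.005,0.002,200],[0.012,0.006,0.004,0,-0.005,0.002,200],[0.012,0.006,0.004,0,-0.005,0.002,200]]])

```text
clock: 7.05
tcp_pos: [0.5877, -0.2525, 0.0229]
orientation: [0.707, 0.001, 0.707, -0.001]
wrist_force: [0.1, 0.5, -1.6]
finger_gap: 0.0252
```

```bash
python3 plan.py "[(.588,-.252,.03,1.57),(.588,-.252,.02,1.57)]"
```

```text
t 7.05 tcp [ 0.5877 -0.2525  0.0229] yaw 1.568 j6 -0.53 gap 0.0252 F [ 0.1  0.5 -1.6] x [ 0.001 -0.    -1.   ]
[-0.007, 0.001, 0.0, -0.002, 0.001, 0.0]
[0.003, 0.001, 0.0, -0.002, 0.001, 0.0]
```

Request:
drive_tool(moves=[[[0.002,0,0,0,0.001,0,200],[0.003,0,0,0,0.001,0,200],[0.003,0,0,0,0.001,0,200],[0.003,0,0,0,0.001,0,130],[0.003,0,0,0,0.001,0,120]]])

```text
clock: 7.68
tcp_pos: [0.5876, -0.2524, 0.0197]
orientation: [0.707, 0.001, 0.707, -0.001]
wrist_force: [-0.6, 0.4, 0.5]
finger_gap: 0.0451
```

```bash
python3 plan.py "[(.588,-.252,.03,1.57),(.588,-.252,.13,1.57)]"
```

```text
t 7.67 tcp [ 0.5876 -0.2524  0.0197] yaw 1.568 j6 -0.53 gap 0.0451 F [-0.6  0.4  0.5] x [-0.001 -0.    -1.   ]
[-0.01, 0.0, 0.0, -0.002, -0.001, 0.0]
[-0.11, 0.0, 0.0, -0.002, -0.001, 0.0]
```

Request:
drive_tool(moves=[[[-0.01,0,0,0,0,0,110],[-0.04,0,0,0,0,0,90],[-0.08,0,0,0,0,0,90],[-0.1,0,0,0,0,0,90],[-0.11,0.05,0,0,0,0,90]]])

```text
clock: 8.3
tcp_pos: [0.5893, -0.2053, 0.1322]
orientation: [0.708, 0.002, 0.706, -0.004]
wrist_force: [0.3, -0.4, 0.1]
finger_gap: 0.0549
```

```bash
python3 plan.py "[(.5404,-.0602,.12,1.28),(.5404,-.0602,.002,1.28)]"
python3 - <<'E'
from h import *
cv2.imwrite("pics/g.png",cams.read_camera("wrist"))
E
```

```text
t 8.3 tcp [ 0.5893 -0.2053  0.1322] yaw 1.563 j6 -0.46 gap 0.0549 F [ 0.3 -0.4  0.1] x [ 0.003 -0.003 -1.   ]
[0.012, 0.145, -0.05, 0.283, 0.004, 0.002]
[0.13, 0.145, -0.05, 0.283, 0.004, 0.002]
```

View pics/g.png

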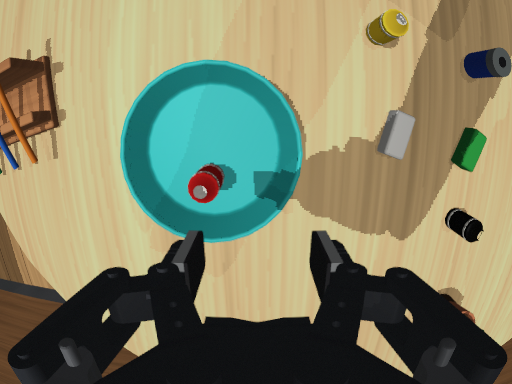

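Red stands upright in the bowl at (205,183). Next, the white eraser.

Request:
drive_tool(moves=[[[0.012,0.06,-0.02,0.1,0.004,0,90],[0.012,0.11,-0.04,0.2,0.004,0,90],[0.012,0.145,-0.05,0.283,0.004,0,90],[0.05,0.145,-0.05,0.283,0.004,0,90],[0.09,0.145,-0.05,0.283,0.004,0,90]]])

```text
clock: 8.98
tcp_pos: [0.54, -0.0514, 0.0441]
orientation: [0.701, 0.1, 0.7, -0.099]
wrist_force: [-0.1, -0.1, -0.4]
finger_gap: 0.055
```

```bash
python3 plan.py "[(.5404,-.0602,.002,1.28)]"
```

```text
t 8.97 tcp [ 0.54   -0.0514  0.0441] yaw 1.288 j6 0.04 gap 0.055 F [-0.1 -0.1 -0.4] x [ 0.002  0.002 -1.   ]
[0.042, -0.008, 0.003, 0.008, 0.001, -0.002]
```

Request:
drive_tool(moves=[[[0.01,-0.008,0.003,0.008,0.001,-0.002,90],[0.025,-0.008,0.003,0.008,0.001,-0.002,90],[0.037,-0.008,0.003,0.008,0.001,-0.002,90],[0.041,-0.008,0.003,0.008,0.001,-0.002,90],[0.041,-0.008,0.003,0.008,0.001,-0.002,120]]])

```text
clock: 9.6
tcp_pos: [0.5408, -0.0599, 0.0032]
orientation: [0.7, 0.103, 0.7, -0.102]
wrist_force: [0.3, 0.5, 0.0]
finger_gap: 0.0451
```

Request:
drive_tool(moves=[[[0,0,0,0,0,0,220],[0,0,0,0,0,0,220],[0,0,0,0,0,0,220],[0,0,0,0,0,0,220],[-0.01,0,0,0,0,0,220]]])

```text
clock: 10.22
tcp_pos: [0.54, -0.0596, 0.0129]
orientation: [0.699, 0.103, 0.7, -0.102]
wrist_force: [-0.4, 0.9, 0.0]
finger_gap: 0.0118
```

```bash
python3 plan.py "[(.5404,-.0602,.1,1.28),(.533,-.252,.1,1.57)]"
python3 - <<'E'
from h import *
cv2.imwrite("pics/i.png",cams.read_camera("wrist"))
E
```

```text
t 10.22 tcp [ 0.54   -0.0596  0.0129] yaw 1.28 j6 0.03 gap 0.0118 F [-0.4  0.9  0. ] x [-0.002  0.001 -1.   ]
[-0.087, -0.0, 0.0, 0.0, -0.002, -0.0]
[-0.087, -0.186, 0.048, -0.29, -0.002, -0.001]
```

View pics/i.png

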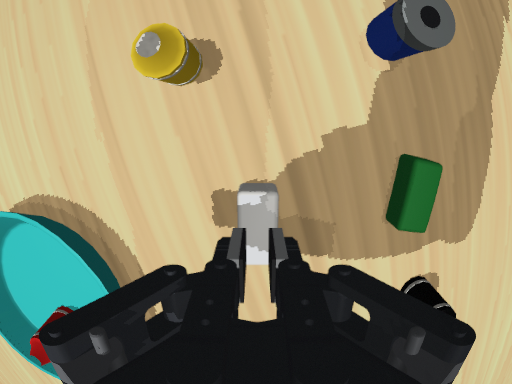

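The gap closed to 12 mm, so the eraser isn't held: it is still on the table at (258,222). Opening, lifting and re-measuring.

Request:
drive_tool(moves=[[[0,0,0,0,0,0,90],[0,0,0,0,0,0,90],[-0.02,0,0,0,0,0,90],[-0.05,0,0,0,0,0,90],[-0.06,0,0,0,0,0,90]]])

```text
clock: 10.9
tcp_pos: [0.5424, -0.0603, 0.0762]
orientation: [0.701, 0.102, 0.698, -0.102]
wrist_force: [0.8, 0.0, -0.5]
finger_gap: 0.0554
```

Run:
```python
from h import *
s=readout.get_state(); im=cams.read_camera("wrist"); print(s["tcp_pos"],s["finger_gap"])
im=cv2.resize(im,None,fx=1.5,fy=1.5)
for k,p,c in [("white_eraser_mid",(.5404,-.0602,2.85),(255,0,255)),("green_eraser_mid",(.551,.045,-.41),(255,0,0)),("black_mid",(.6409,.0455,0),(0,255,255))]:
    h=cv2.convexHull(wproj(place(M[k],p),s).astype(np.float32)); cv2.polylines(im,[((h+.5)*1.5).round().astype(int)],True,c,1)
q=Ro.from_quat(np.r_[s["orientation"][1:],s["orientation"][0]])
for X in ([0,0,0],[-.019,0,0],[0,.0275,0],[0,-.0275,0]):
    u=wproj((s["tcp_pos"]+q.apply(X))[None],s)[0]*1.5; cv2.circle(im,tuple(int(v) for v in u),3,(0,0,255),-1)
cv2.imwrite("pics/j.png",im)
```

```text
[ 0.54237773 -0.06029195  0.07620174] 0.05536855483867655
```

View pics/j.png

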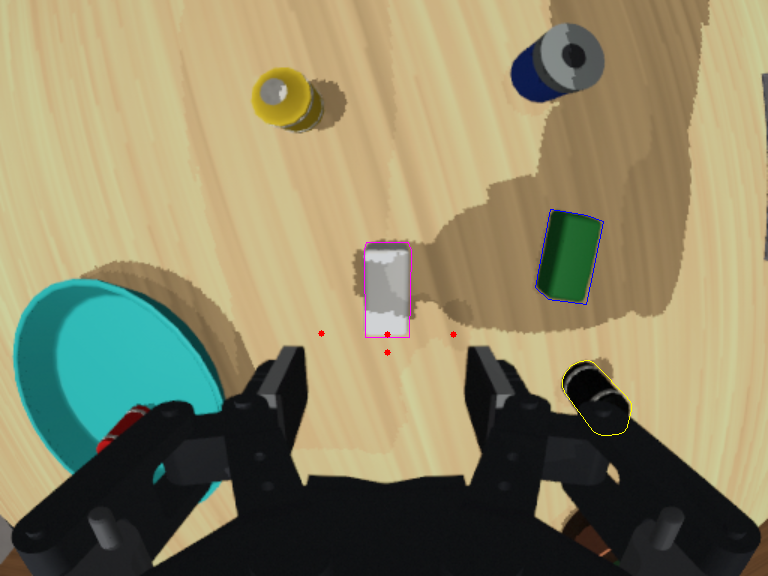

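```bash
python3 - <<'E'
from h import *
s=dict(tcp_pos=np.zeros(3),orientation=np.array([1.,0,0,0]))
for g in(.0553,.0118):
  for d in(0,.005,.01,.015,.02,.025,.03):
    X=np.array([[-d,sg*g/2,z] for z in(-.011,.011) for sg in(-1,1)])
    print(g,d,(wproj(X,s)*(1.5 if g>.05 else 1)).round(0).tolist())
E
python3 - <<'E'
import cv2
im=cv2.imread("pics/i.png"); cv2.imwrite("pics/k.png",cv2.resize(im[170:330,180:340],None,fx=4,fy=4)[:600])
E
```

```text
0.0553 0 [[320.0, 309.0], [455.0, 309.0], [323.0, 358.0], [452.0, 358.0]]
0.0553 0.005 [[318.0, 313.0], [457.0, 313.0], [321.0, 363.0], [454.0, 363.0]]
0.0553 0.01 [[317.0, 317.0], [459.0, 317.0], [319.0, 368.0], [456.0, 368.0]]
0.0553 0.015 [[315.0, 321.0], [461.0, 321.0], [318.0, 373.0], [458.0, 373.0]]
0.0553 0.02 [[313.0, 326.0], [463.0, 326.0], [316.0, 379.0], [459.0, 379.0]]
0.0553 0.025 [[311.0, 331.0], [465.0, 331.0], [314.0, 385.0], [461.0, 385.0]]
0.0553 0.03 [[308.0, 336.0], [468.0, 336.0], [312.0, 391.0], [463.0, 392.0]]
0.0118 0 [[249.0, 206.0], [268.0, 206.0], [249.0, 239.0], [268.0, 239.0]]
0.0118 0.005 [[249.0, 209.0], [268.0, 209.0], [249.0, 242.0], [268.0, 242.0]]
0.0118 0.01 [[248.0, 211.0], [269.0, 211.0], [249.0, 246.0], [268.0, 246.0]]
0.0118 0.015 [[248.0, 214.0], [269.0, 214.0], [248.0, 249.0], [268.0, 249.0]]
0.0118 0.02 [[248.0, 217.0], [269.0, 217.0], [248.0, 253.0], [269.0, 253.0]]
0.0118 0.025 [[248.0, 221.0], [270.0, 221.0], [248.0, 257.0], [269.0, 257.0]]
0.0118 0.03 [[247.0, 224.0], [270.0, 224.0], [248.0, 262.0], [269.0, 262.0]]
```

View pics/k.png

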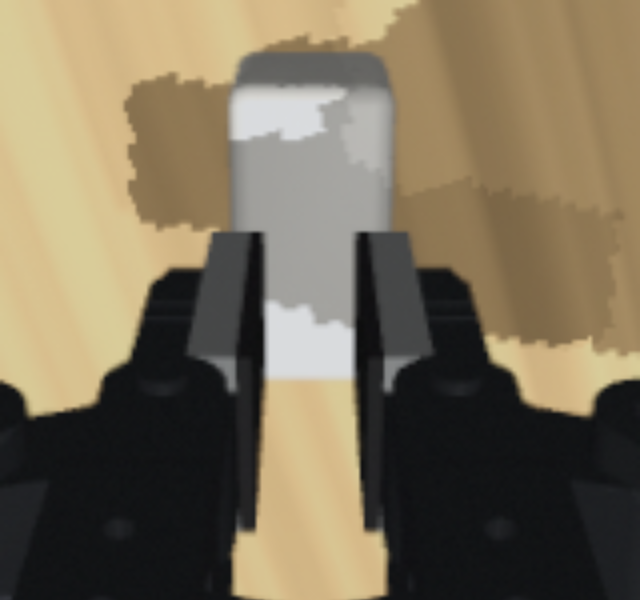

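Run:
```python
from h import *
s=readout.get_state(); im=cams.read_camera("scene")
q=Ro.from_quat(np.r_[s["orientation"][1:],s["orientation"][0]])
print(s["tcp_pos"])
us=[]
for X in ([0,0,0],[-.019,0,0],[0,.0275,0],[0,-.0275,0],[-.034,.0275,0],[-.034,-.0275,0]):
    us.append(proj("scene",(s["tcp_pos"]+q.apply(X))[None])[0])
us=np.array(us);print(us.round(1))
x0,y0=int(us[0][0])-60,int(us[0][1])-70
c=cv2.resize(im[y0:y0+100,x0:x0+120],None,fx=6,fy=6,interpolation=cv2.INTER_CUBIC)
for i,u in enumerate(us): cv2.circle(c,tuple(int(v) for v in (u+.5-[x0,y0])*6),3,(0,0,255) if i<4 else (0,255,255),-1)
cv2.imwrite("pics/l.png",c)
```

```text
[ 0.54259701 -0.06033624  0.07669602]
[[218.2 183.3]
 [217.4 177.8]
 [229.5 177.9]
 [206.7 188.7]
 [228.5 167.9]
 [204.8 178.8]]
```

View pics/l.png

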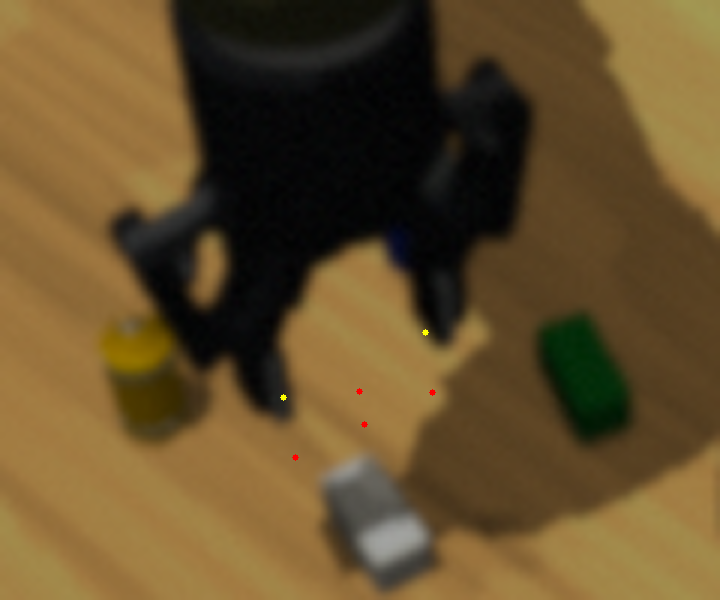

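Both the wrist and scene views show the real fingertips about 30–35 mm short of the reported TCP. That explains the missed eraser, and also why red was gripped near its cone. I'll descend further in small steps and watch the force.

```bash
python3 plan.py "[(.5404,-.0602,.002,1.28),(.5404,-.0602,-.02,1.28)]"
```

```text
t 11.0 tcp [ 0.5421 -0.0602  0.0755] yaw 1.28 j6 0.03 gap 0.0551 F [0.5 0.3 0. ] x [ 0.003 -0.    -1.   ]
[0.074, -0.001, -0.002, 0.0, 0.003, -0.001]
[0.096, -0.001, -0.002, 0.0, 0.003, -0.001]
```

Request:
drive_tool(moves=[[[0.03,-0.001,-0.002,0,0.003,0,90],[0.06,-0.001,-0.002,0,0.003,0,90],[0.08,-0.001,-0.002,0,0.003,0,90],[0.09,-0.001,-0.002,0,0.003,0,90],[0.092,-0.001,-0.002,0,0.003,0,90]]])

```text
clock: 11.62
tcp_pos: [0.5393, -0.0604, -0.0176]
orientation: [0.699, 0.103, 0.7, -0.102]
wrist_force: [0.4, 0.8, -0.3]
finger_gap: 0.0555
```

```bash
python3 plan.py "[(.5404,-.0602,-.028,1.28)]"
python3 - <<'E'
from h import *
im=cams.read_camera("wrist"); cv2.imwrite("pics/m.png",cv2.resize(im[130:330,130:390],None,fx=3,fy=3))
E
```

```text
t 11.62 tcp [ 0.5393 -0.0604 -0.0176] yaw 1.28 j6 0.03 gap 0.0555 F [ 0.4  0.8 -0.3] x [-0.002  0.001 -1.   ]
[0.01, 0.001, 0.001, 0.0, -0.002, -0.0]
```

View pics/m.png

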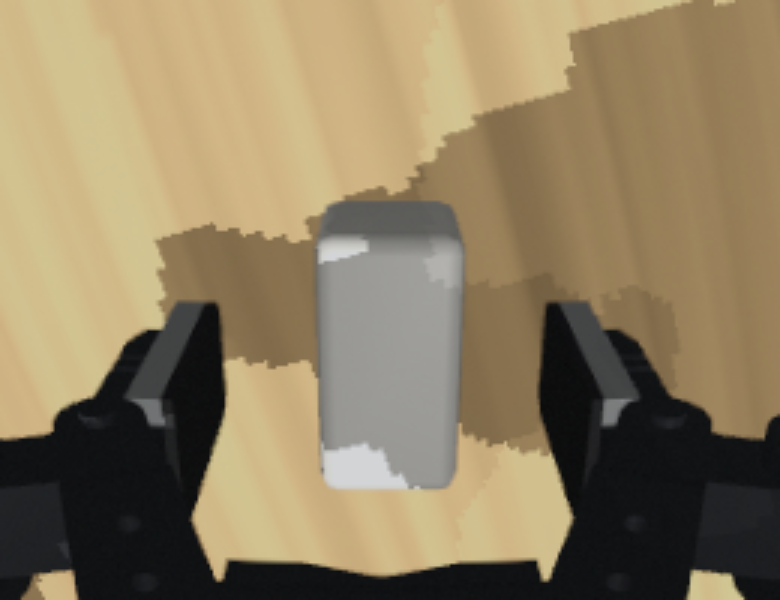

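Request:
drive_tool(moves=[[[0.002,0.001,0.001,0,-0.002,0,90],[0.004,0.001,0.001,0,-0.002,0,90],[0.006,0.001,0.001,0,-0.002,0,90],[0.007,0.001,0.001,0,-0.002,0,90],[0.007,0.001,0.001,0,-0.002,0,90]]])

```text
clock: 12.3
tcp_pos: [0.541, -0.0598, -0.0241]
orientation: [0.7, 0.103, 0.699, -0.102]
wrist_force: [-0.2, -0.6, 0.7]
finger_gap: 0.0553
```

```bash
python3 plan.py "[(.5404,-.0602,-.028,1.28)]"
```

```text
t 12.3 tcp [ 0.541  -0.0598 -0.0241] yaw 1.28 j6 0.03 gap 0.0553 F [-0.2 -0.6  0.7] x [ 0.001  0.    -1.   ]
[0.004, -0.001, -0.0, 0.0, 0.001, -0.001]
```

Request:
drive_tool(moves=[[[0,-0.001,0,0,0,0,150],[0,-0.001,0,0,0,0,210],[0,-0.001,0,0,0,0,210],[0,-0.001,0,0,0,0,210],[0,-0.001,0,0,0,0,210]]])

```text
clock: 12.92
tcp_pos: [0.541, -0.0609, -0.0239]
orientation: [0.7, 0.102, 0.699, -0.102]
wrist_force: [-0.2, -1.1, 2.8]
finger_gap: 0.0235
```

```bash
python3 plan.py "[(.5404,-.0602,.07,1.28),(.533,-.252,.07,1.57)]"
python3 - <<'E'
from h import *
im=cams.read_camera("wrist"); cv2.imwrite("pics/n.png",cv2.resize(im[130:330,130:390],None,fx=3,fy=3))
E
```

```text
t 12.93 tcp [ 0.541  -0.0609 -0.0239] yaw 1.28 j6 0.03 gap 0.0235 F [-0.2 -1.1  2.8] x [ 0.002 -0.    -1.   ]
[-0.094, 0.001, -0.001, 0.0, 0.002, -0.0]
[-0.094, -0.185, 0.047, -0.29, 0.002, -0.0]
```

View pics/n.png

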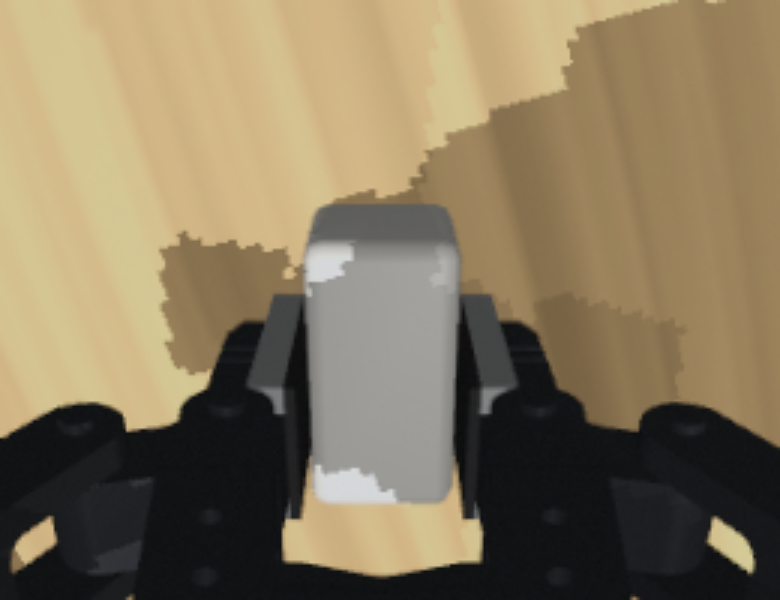

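Gripped, gap 23.5 mm with the eraser between the pads. Carrying it to the bowl.

Request:
drive_tool(moves=[[[-0.03,0,0,0,0.002,0,210],[-0.075,0,0,0,0.002,0,210],[-0.094,-0.05,0.01,-0.08,0.002,0,210],[-0.094,-0.1,0.025,-0.16,0.002,0,210],[-0.094,-0.15,0.038,-0.24,0.002,0,210]]])

```text
clock: 13.6
tcp_pos: [0.5343, -0.2168, 0.0704]
orientation: [0.707, 0.017, 0.707, -0.017]
wrist_force: [1.0, 1.0, -0.2]
finger_gap: 0.0234
```

```bash
python3 plan.py "[(.533,-.252,.07,1.57),(.533,-.252,-.017,1.57)]"
```

```text
t 13.6 tcp [ 0.5343 -0.2168  0.0704] yaw 1.524 j6 -0.48 gap 0.0234 F [ 1.   1.  -0.2] x [ 0.  0. -1.]
[0.0, -0.035, 0.0, -0.046, 0.0, -0.0]
[0.087, -0.035, 0.0, -0.046, 0.0, -0.0]
```

Request:
drive_tool(moves=[[[0,-0.025,0,-0.046,0,0,210],[0.015,-0.035,0,-0.046,0,0,210],[0.045,-0.035,0,-0.046,0,0,210],[0.07,-0.035,0,-0.046,0,0,210],[0.08,-0.035,0,-0.046,0,0,210]]])

```text
clock: 14.22
tcp_pos: [0.5308, -0.2495, -0.0124]
orientation: [0.706, 0.001, 0.708, 0.001]
wrist_force: [0.1, -0.2, -1.2]
finger_gap: 0.0233
```

```bash
python3 plan.py "[(.533,-.252,-.017,1.57)]"
```

```text
t 14.22 tcp [ 0.5308 -0.2495 -0.0124] yaw 1.57 j6 -0.58 gap 0.0233 F [ 0.1 -0.2 -1.2] x [-0.004  0.003 -1.   ]
[0.005, -0.002, 0.002, -0.0, -0.004, -0.003]
```

Request:
drive_tool(moves=[[[0.002,-0.001,0.001,0,-0.004,-0.003,210],[0.004,-0.001,0.001,0,-0.004,-0.003,210],[0.005,-0.001,0.001,0,-0.004,-0.003,210],[0.005,-0.001,0.001,0,-0.004,-0.003,150],[0.005,-0.001,0.001,0,-0.004,-0.003,130]]])

```text
clock: 14.85
tcp_pos: [0.5321, -0.2508, -0.0169]
orientation: [0.708, 0.0, 0.707, -0.001]
wrist_force: [-0.8, -1.0, -1.2]
finger_gap: 0.042
```

Request:
drive_tool(moves=[[[0,0,0,0,0,0,120],[-0.01,0,0,0,0,0,120],[-0.04,0,0,0,0,0,110],[-0.08,0,0,0,0,0,90],[-0.12,0.02,0,0,0,0,90]]])

```text
clock: 15.48
tcp_pos: [0.5322, -0.2317, 0.105]
orientation: [0.708, 0.001, 0.706, -0.002]
wrist_force: [-0.1, 0.6, 0.9]
finger_gap: 0.0555
```

```bash
python3 plan.py "[(.4307,-.0778,.10,2.92),(.4307,-.0778,-.02,2.92)]"
python3 - <<'E'
from h import *
cv2.imwrite("pics/o.png",cams.read_camera("wrist"))
E
```

```text
t 15.47 tcp [ 0.5322 -0.2317  0.105 ] yaw 1.568 j6 -0.55 gap 0.0555 F [-0.1  0.6  0.9] x [ 0.002 -0.001 -1.   ]
[0.005, 0.154, -0.102, -1.352, 0.001, 0.003]
[0.125, 0.154, -0.102, -1.352, 0.001, 0.003]
```

View pics/o.png

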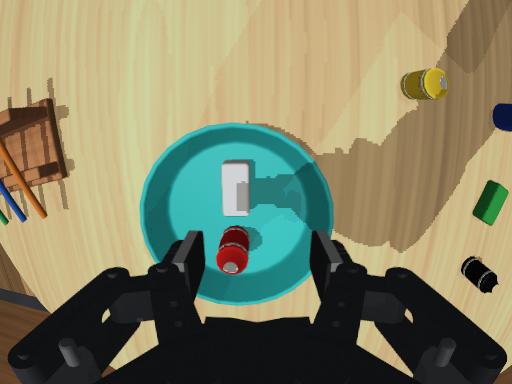

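The eraser lies flat in the bowl at (237,188), with red upright at (233,250). Next is yellow.

Request:
drive_tool(moves=[[[0.01,0.03,-0.02,-0.18,0,0,90],[0.02,0.06,-0.04,-0.36,0,0,90],[0.03,0.09,-0.06,-0.54,0,0,90],[0.04,0.12,-0.08,-0.72,0,0,90],[0.045,0.145,-0.1,-0.9,0,0,90]]])

```text
clock: 16.15
tcp_pos: [0.434, -0.084, 0.0646]
orientation: [0.638, -0.312, 0.634, 0.307]
wrist_force: [0.6, 0.1, 0.0]
finger_gap: 0.0552
```

```bash
python3 plan.py "[(.4307,-.0778,.05,2.92),(.4307,-.0778,-.02,2.92)]"
```

```text
t 16.15 tcp [ 0.434  -0.084   0.0646] yaw 2.477 j6 -1.28 gap 0.0552 F [0.6 0.1 0. ] x [ 0.008 -0.003 -1.   ]
[0.015, 0.007, 0.003, -0.443, 0.001, 0.009]
[0.085, 0.007, 0.003, -0.443, 0.001, 0.009]
```

Request:
drive_tool(moves=[[[0.005,0.007,0.003,-0.17,0,0.009,90],[0.008,0.007,0.003,-0.34,0,0.009,90],[0.01,0.007,0.003,-0.443,0,0.009,90],[0.015,0.007,0.003,-0.443,0,0.009,90],[0.02,0.007,0.003,-0.443,0,0.009,90]]])

```text
clock: 16.77
tcp_pos: [0.4307, -0.0775, 0.0446]
orientation: [0.553, -0.441, 0.552, 0.441]
wrist_force: [0.2, 0.4, 0.1]
finger_gap: 0.0551
```

Run:
```python
from plan import *
plan([(.4307,-.0778,-.02,2.92)])
s=readout.get_state(); im=cams.read_camera("wrist")
h=cv2.convexHull(wproj(place(M["yellow_mid"],(.4307,-.0778,0)),s).astype(np.float32)); cv2.polylines(im,[h.round().astype(int)],True,(255,0,255),1)
cv2.imwrite("pics/p.png",im)
```

```text
t 16.77 tcp [ 0.4307 -0.0775  0.0446] yaw 2.918 j6 -1.71 gap 0.0551 F [0.2 0.4 0.1] x [ 0.001  0.    -1.   ]
[0.065, -0.0, -0.0, -0.002, 0.001, 0.001]
```

View pics/p.png

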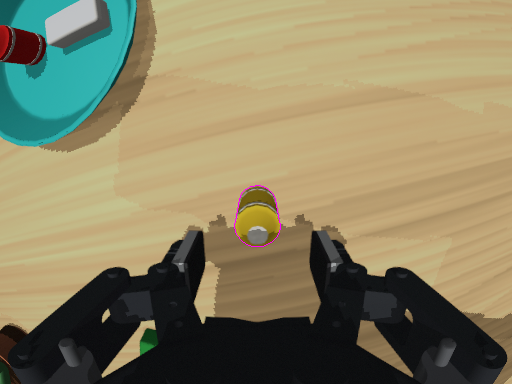

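Yellow at (257,215) is centred between the fingers, and the overlay matches. Descending and gripping.

Request:
drive_tool(moves=[[[0.02,0,0,0,0,0,90],[0.04,0,0,0,0,0,90],[0.055,0,0,0,0,0,90],[0.064,0,0,0,0,0,90],[0.064,0,0,0,0,0,100]]])

```text
clock: 17.45
tcp_pos: [0.4296, -0.0771, -0.0206]
orientation: [0.553, -0.44, 0.553, 0.442]
wrist_force: [-0.4, -0.4, 0.3]
finger_gap: 0.0517
```

Request:
drive_tool(moves=[[[0,0,0,0,0,0,200],[0,0,0,0,0,0,200],[0,0,0,0,0,0,200],[-0.005,0,0,0,0,0,200],[-0.02,0,0,0,0,0,200]]])

```text
clock: 18.08
tcp_pos: [0.4289, -0.0769, -0.0007]
orientation: [0.552, -0.44, 0.553, 0.442]
wrist_force: [0.3, 1.1, -0.9]
finger_gap: 0.0272
```

Run:
```python
from plan import *
plan([(.4307,-.0778,.07,2.92),(.5703,.2569,.07,2.92)])
cv2.imwrite("pics/q.png",cams.read_camera("wrist"))
```

```text
t 18.07 tcp [ 0.4289 -0.0769 -0.0007] yaw 2.918 j6 -1.71 gap 0.0272 F [ 0.3  1.1 -0.9] x [-0.003  0.002 -1.   ]
[-0.071, -0.002, -0.0, -0.002, 0.001, -0.003]
[-0.071, -0.064, 0.357, -0.002, 0.001, -0.003]
```

View pics/q.png

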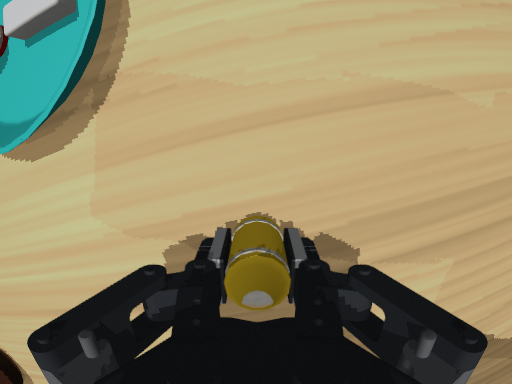

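Yellow is held straight at (257,262). Carrying it to the tin.

Request:
drive_tool(moves=[[[-0.04,-0.002,0,0,0,-0.003,200],[-0.074,-0.002,0.01,0,0,-0.003,200],[-0.074,-0.015,0.07,0,0,-0.003,200],[-0.074,-0.025,0.13,0,0,-0.003,200],[-0.074,-0.035,0.19,0,0,-0.003,200]]])

```text
clock: 18.75
tcp_pos: [0.5076, 0.1016, 0.0757]
orientation: [0.554, -0.442, 0.552, 0.44]
wrist_force: [0.6, -0.5, 0.0]
finger_gap: 0.0275
```

```bash
python3 plan.py "[(.5703,.2569,.07,2.92),(.5703,.2569,-.017,2.92)]"
```

```text
t 18.75 tcp [0.5076 0.1016 0.0757] yaw 2.917 j6 -1.3 gap 0.0275 F [ 0.6 -0.5  0. ] x [ 0.004 -0.    -1.   ]
[0.006, -0.026, 0.165, -0.003, 0.001, 0.004]
[0.093, -0.026, 0.165, -0.003, 0.001, 0.004]
```

Request:
drive_tool(moves=[[[0.006,-0.01,0.06,0,0,0.004,200],[0.006,-0.018,0.115,0,0,0.004,200],[0.01,-0.026,0.165,0,0,0.004,200],[0.02,-0.026,0.165,0,0,0.004,200],[0.04,-0.026,0.165,0,0,0.004,200]]])

```text
clock: 19.38
tcp_pos: [0.5701, 0.257, 0.0356]
orientation: [0.553, -0.441, 0.552, 0.441]
wrist_force: [0.3, -0.2, -1.4]
finger_gap: 0.0273
```

Run:
```python
from plan import *
plan([(.5703,.2569,-.017,2.92)])
s=readout.get_state(); im=cams.read_camera("wrist")
L=np.array([[-.058,-.0695,.016],[.058,-.0695,.016],[.058,.0695,.016],[-.058,.0695,.016],[-.058,-.0695,.016]]);D=np.array([[-.055,.005,.014],[.055,.005,.014]])
for X in(L,D): cv2.polylines(im,[wproj(place(X,(.5451,.2882,1.35)),s).round().astype(int)],False,(0,0,255),1)
cv2.imwrite("pics/r.png",im)
```

```text
t 19.38 tcp [0.5701 0.257  0.0356] yaw 2.918 j6 -1.05 gap 0.0273 F [ 0.3 -0.2 -1.4] x [ 0.001  0.001 -1.   ]
[0.053, -0.0, -0.0, -0.002, 0.001, 0.001]
```

View pics/r.png

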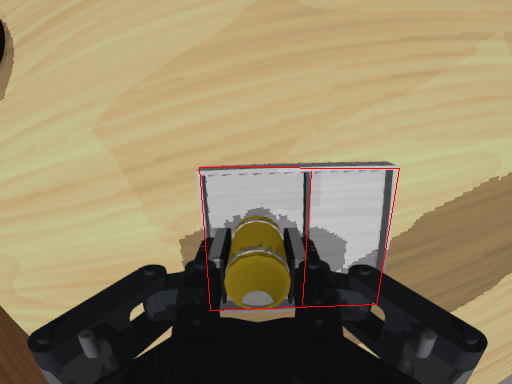

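The overlay puts the wider compartment at columns 203–305, with the crayon in line with its middle. Lowering.

Request:
drive_tool(moves=[[[0.015,0,0,0,0,0.001,200],[0.03,0,0,0,0,0.001,200],[0.042,0,0,0,0,0.001,200],[0.047,0,0,0,0,0.001,200],[0.05,0,0,0,0,0.001,200]]])

```text
clock: 20.05
tcp_pos: [0.5674, 0.2556, -0.017]
orientation: [0.551, -0.44, 0.554, 0.442]
wrist_force: [-5.6, -3.0, 17.4]
finger_gap: 0.0271
```

```bash
python3 plan.py "[(.5703,.2569,-.017,2.92)]"
```

```text
t 20.05 tcp [ 0.5674  0.2556 -0.017 ] yaw 2.917 j6 -1.05 gap 0.0271 F [-5.6 -3.  17.4] x [-0.005 -0.001 -1.   ]
[-0.0, -0.003, 0.002, -0.003, -0.002, -0.005]
```

Request:
drive_tool(moves=[[[-0.002,-0.002,0.002,0,-0.002,-0.005,200],[-0.002,-0.002,0.002,0,-0.002,-0.005,200],[-0.001,-0.002,0.002,0,-0.002,-0.005,200],[-0.001,-0.002,0.002,0,-0.002,-0.005,150],[-0.001,-0.002,0.002,0,-0.002,-0.005,130]]])

```text
clock: 20.68
tcp_pos: [0.5698, 0.2571, -0.0162]
orientation: [0.553, -0.441, 0.553, 0.441]
wrist_force: [-0.4, -0.1, 0.1]
finger_gap: 0.0416
```

Request:
drive_tool(moves=[[[0,0,0,0,0,0,125],[-0.01,0,0,0,0,0,125],[-0.04,0,0,0,0,0,110],[-0.075,0,0,0,0,0,90],[-0.095,0,-0.01,0,0,0,90]]])

```text
clock: 21.3
tcp_pos: [0.5688, 0.2478, 0.0815]
orientation: [0.554, -0.442, 0.551, 0.441]
wrist_force: [0.7, -0.2, 0.4]
finger_gap: 0.0554
```

Run:
```python
from plan import *
plan([(.641,.0455,.06,2.92),(.641,.0455,-.02,2.92)])
cv2.imwrite("pics/s.png",cams.read_camera("wrist"))
```

```text
t 21.3 tcp [0.5688 0.2478 0.0815] yaw 2.918 j6 -1.07 gap 0.0554 F [ 0.7 -0.2  0.4] x [ 0.003  0.001 -1.   ]
[0.022, -0.115, -0.181, -0.002, 0.002, 0.003]
[0.102, -0.115, -0.181, -0.002, 0.002, 0.003]
```

View pics/s.png

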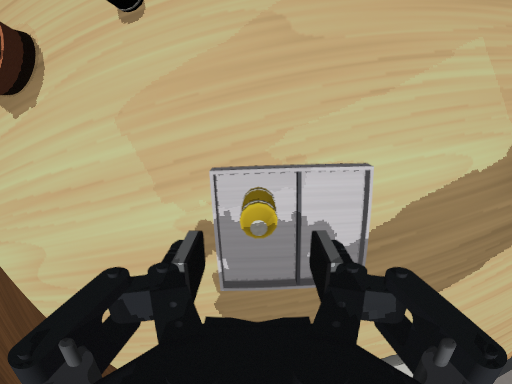

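Yellow stands upright in the wider compartment at (258,215). Next is black.

Request:
drive_tool(moves=[[[0.005,-0.03,-0.05,0,0,0.003,90],[0.01,-0.06,-0.1,0,0,0.003,90],[0.015,-0.09,-0.145,0,0,0.003,90],[0.022,-0.115,-0.181,0,0,0.003,90],[0.03,-0.115,-0.181,0,0,0.003,90]]])

```text
clock: 21.98
tcp_pos: [0.642, 0.0407, 0.0529]
orientation: [0.555, -0.44, 0.553, 0.439]
wrist_force: [-0.4, -0.2, -0.6]
finger_gap: 0.0552
```

Run:
```python
from plan import *
plan([(.641,.0455,-.02,2.92)])
s=readout.get_state(); im=cams.read_camera("wrist")
h=cv2.convexHull(wproj(place(M["black_mid"],(.641,.0455,0)),s).astype(np.float32)); cv2.polylines(im,[h.round().astype(int)],True,(255,0,255),1)
cv2.imwrite("pics/t.png",im)
```

```text
t 21.98 tcp [0.642  0.0407 0.0529] yaw 2.912 j6 -1.4 gap 0.0552 F [-0.4 -0.2 -0.6] x [ 0.003  0.001 -1.   ]
[0.073, 0.002, 0.004, -0.008, 0.001, 0.002]
```

View pics/t.png

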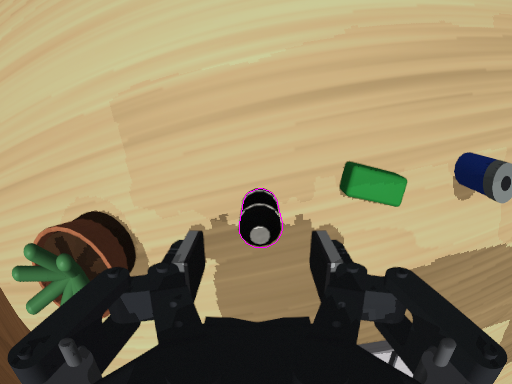

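Request:
drive_tool(moves=[[[0.02,0.002,0.004,-0.008,0,0.002,90],[0.045,0.002,0.004,-0.008,0,0.002,90],[0.063,0.002,0.004,-0.008,0,0.002,90],[0.072,0.002,0.004,-0.008,0,0.002,90],[0.072,0.002,0.004,-0.008,0,0.002,100]]])

```text
clock: 22.65
tcp_pos: [0.6386, 0.0475, -0.0211]
orientation: [0.551, -0.441, 0.552, 0.444]
wrist_force: [0.9, -0.1, 0.2]
finger_gap: 0.0519
```

Request:
drive_tool(moves=[[[0,0,0,0,0,0,200],[0,0,0,0,0,0,200],[0,0,0,0,0,0,200],[-0.005,0,0,0,0,0,200],[-0.02,0,0,0,0,0,200]]])

```text
clock: 23.28
tcp_pos: [0.6376, 0.0474, -0.0013]
orientation: [0.551, -0.44, 0.553, 0.444]
wrist_force: [-0.9, 0.6, 0.8]
finger_gap: 0.0268
```

Run:
```python
from plan import *
plan([(.641,.0455,.075,2.92),(.5813,.3057,.075,2.92)])
cv2.imwrite("pics/u.png",cams.read_camera("wrist"))
```

```text
t 23.27 tcp [ 0.6376  0.0474 -0.0013] yaw 2.922 j6 -1.4 gap 0.0268 F [-0.9  0.6  0.8] x [-0.006  0.002 -1.   ]
[-0.076, -0.003, -0.001, 0.002, 0.001, -0.006]
[-0.075, 0.112, 0.24, 0.002, 0.001, -0.006]
```

View pics/u.png

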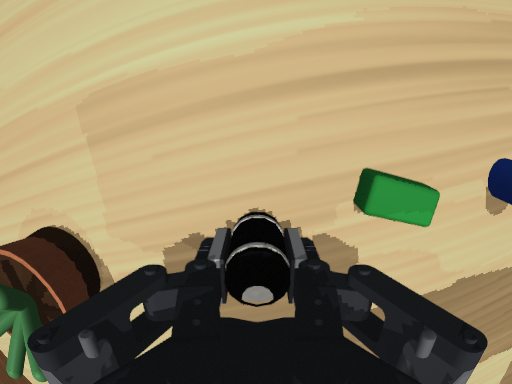

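Black is held straight at (257,258). Carrying it to the tin.

Request:
drive_tool(moves=[[[-0.04,0,0,0,0,-0.006,200],[-0.076,0.005,0.01,0,0,-0.006,200],[-0.076,0.03,0.065,0,0,-0.006,200],[-0.076,0.055,0.12,0,0,-0.006,200],[-0.076,0.08,0.175,0,0,-0.006,200]]])

```text
clock: 23.95
tcp_pos: [0.5998, 0.2369, 0.0792]
orientation: [0.554, -0.443, 0.55, 0.441]
wrist_force: [0.9, 0.3, 0.4]
finger_gap: 0.0273
```

```bash
python3 plan.py "[(.5813,.3057,.075,2.92),(.5813,.3057,-.0155,2.92)]"
```

```text
t 23.95 tcp [0.5998 0.2369 0.0792] yaw 2.921 j6 -1.1 gap 0.0273 F [0.9 0.3 0.4] x [ 0.006  0.001 -1.   ]
[0.004, 0.033, 0.063, 0.001, 0.002, 0.005]
[0.095, 0.034, 0.063, 0.001, 0.002, 0.005]
```

Request:
drive_tool(moves=[[[0.004,0.02,0.04,0,0,0.005,200],[0.004,0.034,0.063,0,0,0.005,200],[0.02,0.034,0.063,0,0,0.005,200],[0.045,0.034,0.063,0,0,0.005,200],[0.07,0.034,0.063,0,0,0.005,200]]])

```text
clock: 24.58
tcp_pos: [0.5811, 0.3049, 0.0083]
orientation: [0.553, -0.441, 0.551, 0.442]
wrist_force: [1.1, -0.5, 0.1]
finger_gap: 0.027
```

```bash
python3 plan.py "[(.5813,.3057,-.0155,2.92)]"
```

```text
t 24.57 tcp [0.5811 0.3049 0.0083] yaw 2.92 j6 -0.99 gap 0.027 F [ 1.1 -0.5  0.1] x [ 0.001  0.002 -1.   ]
[0.024, 0.0, 0.001, 0.0, 0.002, 0.001]
```

Request:
drive_tool(moves=[[[0.008,0,0,0,0,0.001,200],[0.016,0,0,0,0,0.001,200],[0.021,0,0,0,0,0.001,200],[0.024,0,0,0,0,0.001,200],[0.024,0,0,0,0,0.001,200]]])

```text
clock: 25.2
tcp_pos: [0.5813, 0.305, -0.0154]
orientation: [0.553, -0.441, 0.551, 0.442]
wrist_force: [-0.3, 0.4, 0.4]
finger_gap: 0.027
```

```bash
python3 plan.py "[(.5813,.3057,-.0175,2.92)]"
```

```text
t 25.2 tcp [ 0.5813  0.305  -0.0154] yaw 2.92 j6 -0.99 gap 0.027 F [-0.3  0.4  0.4] x [ 0.001  0.002 -1.   ]
[0.002, 0.0, 0.001, 0.0, 0.002, 0.0]
```

Request:
drive_tool(moves=[[[0.001,0,0,0,0,0,200],[0.002,0,0,0,0,0,200],[0.002,0,0,0,0,0,200],[0.002,0,0,0,0,0,160],[0.002,0,0,0,0,0,130]]])

```text
clock: 25.82
tcp_pos: [0.5813, 0.305, -0.0175]
orientation: [0.553, -0.441, 0.551, 0.442]
wrist_force: [-0.2, 0.3, -0.9]
finger_gap: 0.0418
```

Request:
drive_tool(moves=[[[0,0,0,0,0,0,125],[-0.01,0,0,0,0,0,125],[-0.04,0,0,0,0,0,110],[-0.075,0,0,0,0,0,90],[-0.1,0,-0.01,0,0,0,90]]])

```text
clock: 26.45
tcp_pos: [0.5798, 0.2957, 0.085]
orientation: [0.554, -0.442, 0.55, 0.442]
wrist_force: [-0.3, -0.4, -0.2]
finger_gap: 0.0553
```

Run:
```python
from plan import *
plan([(.4441,.0572,.08,2.92),(.4441,.0572,.05,2.92)])
cv2.imwrite("pics/v.png",cams.read_camera("wrist"))
```

```text
t 26.45 tcp [0.5798 0.2957 0.085 ] yaw 2.921 j6 -1.0 gap 0.0553 F [-0.3 -0.4 -0.2] x [ 0.003  0.003 -1.   ]
[0.004, 0.08, -0.262, 0.001, 0.004, 0.002]
[0.034, 0.08, -0.263, 0.001, 0.004, 0.002]
```

View pics/v.png

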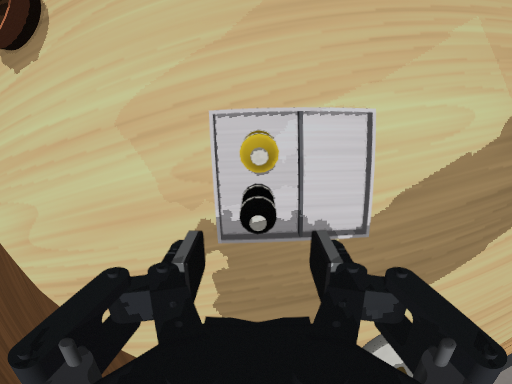

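Both crayons stand in the wider compartment: yellow at (260,153), black at (258,210). For the sharpener I'll turn the jaws 90° so the knuckles stay clear of them.

Request:
drive_tool(moves=[[[0,0.016,-0.052,0.18,0,0,90],[0,0.032,-0.104,0.36,0,0,90],[0,0.048,-0.157,0.54,0,0,90],[0.01,0.064,-0.21,0.72,0,0,90],[0.02,0.08,-0.262,0.9,0,0,90]]])

```text
clock: 27.12
tcp_pos: [0.4452, 0.0556, 0.067]
orientation: [0.693, -0.155, 0.687, 0.156]
wrist_force: [1.0, -0.2, 0.2]
finger_gap: 0.0553
```

Run:
```python
from plan import *
plan([(.4441,.0572,.06,1.35)])
```

```text
t 27.12 tcp [0.4452 0.0556 0.067 ] yaw 2.015 j6 -0.5 gap 0.0553 F [ 1.  -0.2  0.2] x [ 0.009  0.004 -1.   ]
[0.007, 0.002, -0.0, 0.665, 0.009, -0.003]
```

Request:
drive_tool(moves=[[[0.003,0.002,0,0.18,0.005,0,90],[0.007,0.002,0,0.36,0.008,0,90],[0.007,0.002,0,0.54,0.009,-0.003,90],[0.007,0.002,0,0.665,0.009,-0.003,90],[0.01,0.002,0,0.665,0.009,-0.003,90]]])

```text
clock: 27.75
tcp_pos: [0.4448, 0.0574, 0.0574]
orientation: [0.703, 0.078, 0.702, -0.078]
wrist_force: [-0.9, -0.2, -0.0]
finger_gap: 0.0552
```

Run:
```python
from plan import *
plan([(.4441,.0572,-.02,1.35)])
s=readout.get_state(); im=cams.read_camera("wrist")
h=cv2.convexHull(wproj(place(M["sharpener_mid"],(.4441,.0572,0)),s).astype(np.float32)); cv2.polylines(im,[h.round().astype(int)],True,(255,0,255),1)
cv2.imwrite("pics/w.png",im)
```

```text
t 27.75 tcp [0.4448 0.0574 0.0574] yaw 1.351 j6 0.17 gap 0.0552 F [-0.9 -0.2 -0. ] x [ 0.001 -0.    -1.   ]
[0.077, -0.0, -0.001, 0.001, 0.001, 0.0]
```

View pics/w.png

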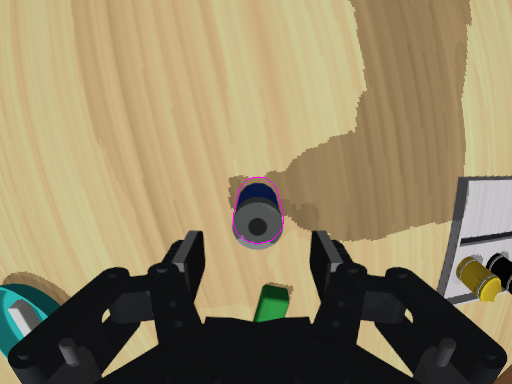

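The sharpener sits about 5 px (~3 mm) beyond the fit in +z tool, so I'll shift +3 mm and descend.

Request:
drive_tool(moves=[[[0.02,0,0.003,0,0,0,90],[0.045,0,0.003,0,0,0,90],[0.066,0,0.003,0,0,0,90],[0.076,0,0.003,0,0,0,90],[0.076,0,0.003,0,0,0,90]]])

```text
clock: 28.42
tcp_pos: [0.4469, 0.0568, -0.0195]
orientation: [0.703, 0.077, 0.703, -0.077]
wrist_force: [-0.2, -0.5, 0.0]
finger_gap: 0.0553
```

Request:
drive_tool(moves=[[[0,0,0.001,0,0,0,190],[0,0,0.001,0,0,0,190],[0,0,0.001,0,0,0,190],[-0.005,0,0.001,0,0,0,190],[-0.02,0,0.001,0,0,0,190]]])

```text
clock: 29.05
tcp_pos: [0.4467, 0.0567, 0.0002]
orientation: [0.702, 0.077, 0.704, -0.077]
wrist_force: [-0.4, 0.5, -0.7]
finger_gap: 0.0312
```

Run:
```python
from plan import *
plan([(.4441,.0572,.075,1.35),(.5095,.2962,.075,1.35)])
cv2.imwrite("pics/x.png",cams.read_camera("wrist"))
```

```text
t 29.05 tcp [4.467e-01 5.670e-02 2.000e-04] yaw 1.353 j6 0.17 gap 0.0312 F [-0.4  0.5 -0.7] x [-0.003 -0.    -1.   ]
[-0.075, -0.0, -0.003, 0.003, -0.003, 0.001]
[-0.075, 0.247, 0.009, 0.003, -0.003, 0.001]
```

View pics/x.png

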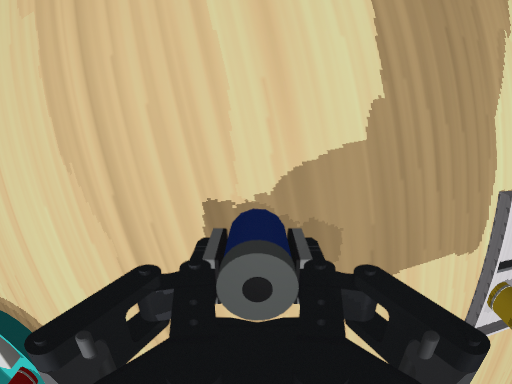

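Sharpener held straight at (257,270). Carrying it to the narrow compartment.

Request:
drive_tool(moves=[[[-0.04,0,0,0,-0.003,0,190],[-0.075,0.01,0,0,-0.003,0,190],[-0.075,0.07,0.003,0,-0.003,0,190],[-0.075,0.13,0.005,0,-0.003,0,190],[-0.075,0.19,0.007,0,-0.003,0,190]]])

```text
clock: 29.72
tcp_pos: [0.4967, 0.2423, 0.0773]
orientation: [0.704, 0.077, 0.702, -0.077]
wrist_force: [1.1, -0.9, -0.2]
finger_gap: 0.0311
```

```bash
python3 plan.py "[(.5095,.2962,.075,1.35),(.5095,.2962,-.0155,1.35)]"
```

```text
t 29.73 tcp [0.4967 0.2423 0.0773] yaw 1.352 j6 0.53 gap 0.0311 F [ 1.1 -0.9 -0.2] x [ 0.004 -0.001 -1.   ]
[0.002, 0.055, 0.001, 0.002, 0.004, 0.0]
[0.093, 0.055, 0.0, 0.002, 0.004, 0.0]
```

Request:
drive_tool(moves=[[[0.002,0.04,0,0,0.004,0,190],[0.004,0.055,0,0,0.004,0,190],[0.02,0.055,0,0,0.004,0,190],[0.045,0.055,0,0,0.004,0,190],[0.06,0.055,0,0,0.004,0,190]]])

```text
clock: 30.35
tcp_pos: [0.5072, 0.2937, 0.0151]
orientation: [0.702, 0.077, 0.704, -0.079]
wrist_force: [0.3, -0.2, -0.4]
finger_gap: 0.0314
```

Run:
```python
from plan import *
plan([(.5095,.2962,-.0155,1.35)])
cv2.imwrite("pics/y.png",cams.read_camera("wrist"))
```

```text
t 30.35 tcp [0.5072 0.2937 0.0151] yaw 1.351 j6 0.61 gap 0.0314 F [ 0.3 -0.2 -0.4] x [-0.003 -0.002 -1.   ]
[0.031, 0.003, 0.002, 0.001, -0.003, 0.003]
```

View pics/y.png

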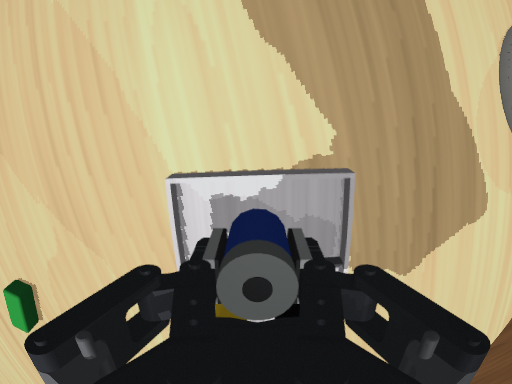

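The sharpener is over the narrow compartment, clear of its far wall at row 175 and of the divider at row 268. Lowering.

Request:
drive_tool(moves=[[[0.01,0.002,0.002,0,-0.003,0.003,190],[0.02,0.002,0.002,0,-0.003,0.003,190],[0.027,0.002,0.002,0,-0.003,0.003,190],[0.03,0.002,0.002,0,-0.003,0.003,190],[0.031,0.002,0.002,0,-0.003,0.003,190]]])

```text
clock: 31.02
tcp_pos: [0.5085, 0.2947, -0.0157]
orientation: [0.702, 0.077, 0.703, -0.078]
wrist_force: [-5.9, -2.7, 16.3]
finger_gap: 0.0313
```

```bash
python3 plan.py "[(.5095,.2962,-.0165,1.35)]"
```

```text
t 31.02 tcp [ 0.5085  0.2947 -0.0157] yaw 1.351 j6 0.61 gap 0.0313 F [-5.9 -2.7 16.3] x [-0.001 -0.001 -1.   ]
[0.001, 0.002, 0.001, 0.001, -0.001, 0.001]
```

On the floor (16 N). Ease off slightly, then release.

Request:
drive_tool(moves=[[[-0.001,0,0.001,0,-0.001,0,190],[-0.001,0,0.001,0,-0.001,0,190],[-0.001,0,0.001,0,-0.001,0,190],[-0.001,0,0.001,0,-0.001,0,150],[-0.001,0,0.001,0,-0.001,0,115]]])

```text
clock: 31.65
tcp_pos: [0.5095, 0.2945, -0.0148]
orientation: [0.703, 0.077, 0.703, -0.078]
wrist_force: [0.8, -0.6, -0.4]
finger_gap: 0.0471
```

Request:
drive_tool(moves=[[[0,0,0,0,0,0,110],[-0.01,0,0,0,0,0,110],[-0.04,0,0,0,0,0,100],[-0.08,0,0,0,0,0,90],[-0.12,0,0,0,0,0,90]]])

```text
clock: 32.28
tcp_pos: [0.5094, 0.2946, 0.107]
orientation: [0.703, 0.077, 0.703, -0.078]
wrist_force: [-0.1, -0.2, 0.1]
finger_gap: 0.0554
```

Request:
drive_tool(moves=[[[-0.04,0,-0.04,0,0,0,90],[-0.08,0,-0.08,0,0,0,90],[-0.08,0,-0.1,0,0,0,90],[-0.08,0,-0.1,0,0,0,90],[-0.08,0,-0.1,0,0,0,90]]])

```text
clock: 32.9
tcp_pos: [0.412, 0.3162, 0.1862]
orientation: [0.703, 0.077, 0.703, -0.078]
wrist_force: [-0.0, 0.5, -0.3]
finger_gap: 0.0553
```

Run:
```python
from plan import *
plan([])
a=[cams.read_camera(n) for n in("wrist","top","scene")]
top=a[1][90:290,110:410]; sc=a[2][90:310,110:370]
cv2.imwrite("pics/z1.png",a[0])
cv2.imwrite("pics/z2.png",cv2.resize(top,None,fx=2.6,fy=2.6,interpolation=cv2.INTER_CUBIC)); cv2.imwrite("pics/z3.png",cv2.resize(sc,None,fx=2.7,fy=2.7,interpolation=cv2.INTER_CUBIC))
```

```text
t 32.9 tcp [0.412  0.3162 0.1862] yaw 1.351 j6 0.72 gap 0.0553 F [-0.   0.5 -0.3] x [-0.001 -0.002 -1.   ]
```

View pics/z1.png

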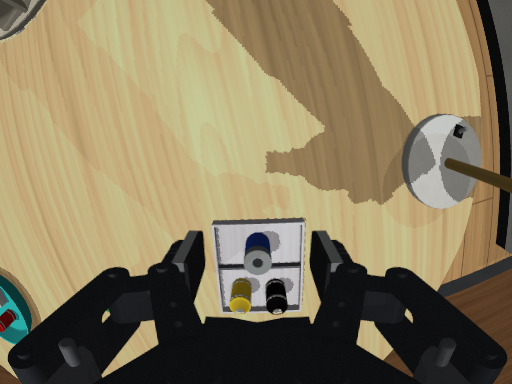

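View pics/z2.png

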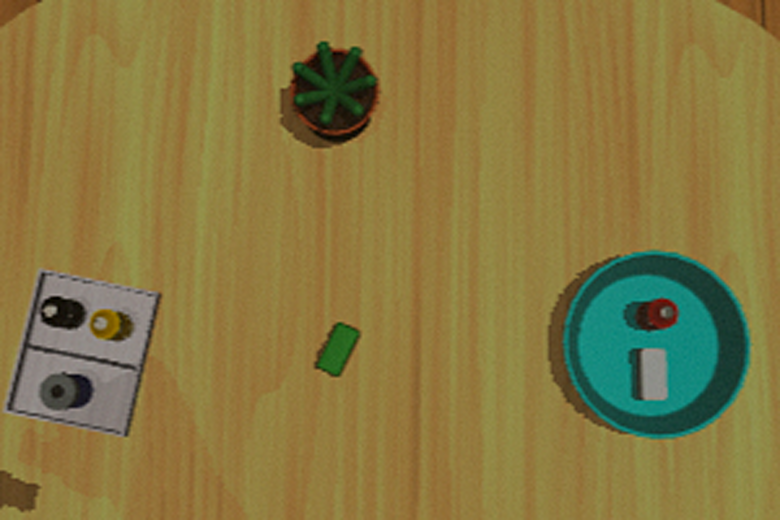

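View pics/z3.png

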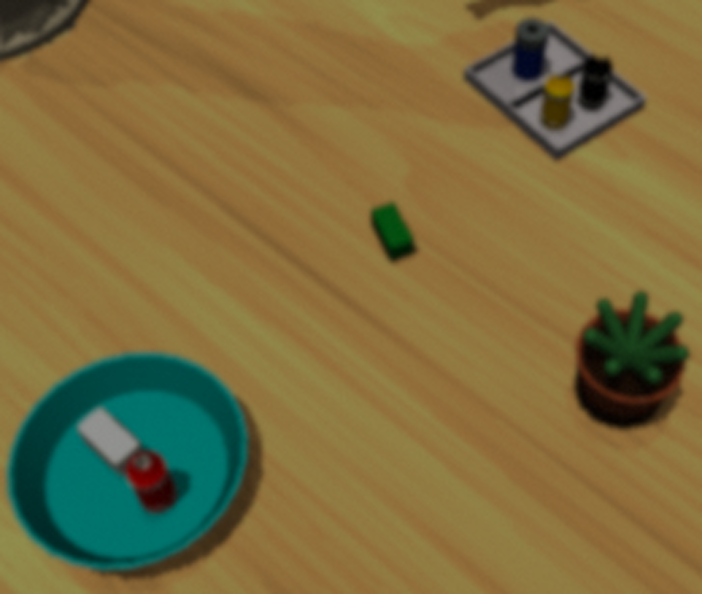

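All three views agree. In the top view, red (655,313) stands in the bowl with the white eraser flat at (650,374). In the tin, black (60,312) and yellow (105,323) stand in the wider compartment and the sharpener (66,391) in the narrower. The green eraser and plant haven't moved, and the arm is clear. Handing in.

```bash
python3 -c "
from workcell import env; print(env.hand_in())"
```

```text
the job is handed in; nothing more can be done
None
```

Both kits are made up and handed in at about 33 s of the 125 s allowed; hand-in gave no verdict.

- **Bowl:** I placed the red crayon first, upright, then the white eraser, lying flat.
- **Tin:** Yellow and then black stand upright in the wider compartment. The blue sharpener stands upright in the narrower one.
- **Last checks:** Wrist, top and scene pictures all show this layout. The green eraser and plant look unmoved (judged by eye, not re-measured), and the open gripper is well clear.

Things that went wrong or disagreed along the way:
- **Fingertips short of the reported TCP:** They sit about 30–35 mm behind it, unlike the description. The first eraser grasp closed above it without touching it, and red had been gripped near its cone. I went lower for every grasp after that.
- **Sharpener position:** The first fit was about 3 mm off, and I corrected it from the wrist picture before gripping.
- **Detector mix-ups:** In the top view the networks confused several objects, so I matched their regions to the pictures by position.
- **Set-down forces:** Yellow and the sharpener briefly pressed the tin floor, with 16–17 N read at the wrist.

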